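# Clip the terminal-box cover home under the hand press

### The job

Lay the large clip-in cover, tabs down and square, in the mouth of the open terminal box, then slide the carriage along its bed until the dark mark on the cover stands under the ram's tip, and press the ram down until both sprung tabs of the cover have snapped under the box's ledges and the cover lies flush on the rim. Let the ram come up again and leave the work standing under it. Clip the cover home with the ram only, and do not disturb the smaller cover or the other things on the bench.

Things in the scene. Friction and masses are not known exactly. Their poses are not given: they have to be found in the camera images.
- cover_seat (a point): Large clip-in cover, grey plastic, 110 g: plate 116 (own x) by 82 (y) by 5 mm on skirts 27 mm deep. This point: centre of the plate's underside, 27 mm above the table as it stands there; z up. On the plate a grip rib 44 (x) by 24 (y) by 18 mm tall: pinch it across the 24 mm; its top is 23 mm above this point. The cover is the same turned half round.
- cover: The same cover, origin at the centre of its foot, 27 mm below the plate's underside. Skirts: along x, 67 mm long, outer faces at y = +-33 mm. At each x end a sprung tab, 30 mm wide, giving inward (1.0 N per mm): stem face at x = +-49 mm, catch out to 53.5 mm with its flat top 6.5 mm under the plate, then a slope in to 46 mm at 26.5 mm under the plate.
- cover_mark (a point): The dark 10 mm dot in the middle of the top of the large cover's grip rib, 23 mm above the plate's underside.
- cover_tab_a (a joint): How far the sprung tab at the large cover's own -x end is pushed in, m: 0 sprung out (free, or caught under its ledge), up to 0.0055 while the catch passes the ledge.
- cover_tab_b (a joint): The same for the tab at the own +x end.
- small_cover_seat (a point): A smaller cover of the same shape for another motor, plate 84 mm by 58 mm (not wanted: leave it). Centre of its plate's underside, 27 mm above the table.
- press: Hand press, fixed: origin on the table below the ram's axis; own x points to the grey column, own y along the slide bed. Bed 130 mm wide (x), from y = -330 to +90 mm, 20 mm high. Column 45 by 60 mm, centred at x = 117 mm. Head 50 to 56 mm wide (y), from the column to x = -28 mm, between 162 and 218 mm above the table.
- box_mouth (a point): Centre of the mouth (rim height, 80 mm above the table) of the open grey terminal box fixed on the carriage; axes as the press. Box 124 (x) by 80 mm (y), 50 deep; mouth 68 mm in y, 100 mm in x between two ledges 5 mm thick, flush with the rim, one along each end wall; 114 mm wide below them.
- post_top (a point): Centre of the top of the upright steel push post, 16 mm thick, on the carriage 95 mm from the box's centre towards the press's own -y (away from the ram); top 105 mm, foot 30 mm above the table. Push the carriage by it.
- carriage (a joint): Position of the carriage with the box on its bed in m: 0 when the centre of the box is straight under the ram, positive along the press's own -y, away from the ram; range -0.04 to 0.21. It starts at 0.13 to 0.20. It slides with 2.5 N friction and stays where it is left.
- ram_tip (a point): The lower end of the ram, a steel rod end 20 mm across, on the ram's axis; 135 mm above the table when up. The ram moves straight down.
- ram_top (a point): Centre of the top of the black mushroom knob on the ram, 48 mm across; 270 mm above the table when up. Push it down with the shut fingers; it springs up again when let go (2 to 4 N).
- ram (a joint): How far the ram is down, m: 0 up, 0.034 at its stop. A cover laid squarely in the mouth goes in about 10 mm and rests on its tabs' slopes, plate underside 13 to 17 mm above the rim; the ram meets it at about 0.015 to 0.02, and it is flush on the rim at 0.032. Snapping it in takes about 6 to 15 N besides the ram's spring.
- bearing_a: Loose ball bearing, 84 mm across, 21 mm high, lying flat; origin at the centre of its underside. Leave it.
- bearing_b: Loose ball bearing, 72 mm across, 18 mm high. Leave it.
- bearing_c: Loose ball bearing, 62 mm across, 16 mm high. Leave it.
- oil_can: Metal can, 64 mm across, 110 mm tall, origin at the centre of its underside. Leave it.
- spray_bottle: White bottle, 58 mm across, 180 mm tall, origin at the centre of its underside. Leave it.
- screwdriver: Screwdriver, 180 mm long, lying along its own x. Leave it.
- carton: Small carton 90 by 120 by 50 mm. Leave it.
- end_shield: Cast motor end shield lying flat, 170 mm across, 50 mm high. Leave it.
There are look-alikes about, which are no part of the job. Leave any orange look-alike of the cover alone.

How it is judged:
On the way, in this order (a step that is already met when the one before it is completed fails the run):
1. the large cover lies square in the mouth of the box, let go and not yet clipped, with the carriage still away from the ram (z of cover_seat in the frame of box_mouth between 0.006 and 0.022 m and horizontal distance between cover_seat and box_mouth below 0.007 m and angle between the z axis of cover and the z axis of box_mouth, either way round below 0.15 rad and angle between the x axis of cover and the x axis of box_mouth, either way round below 0.12 rad and value of joint carriage above 0.06 m and contact force between the fingers and cover below 0.1 N), for 0.2 s.
2. the mark on the cover stands still within 8 mm of the ram's axis (horizontal distance between cover_mark and ram_tip below 0.008 m and velocity of joint carriage between -0.005 and 0.005 m/s), for 0.2 s.
3. the ram's tip presses the cover home at the mark (horizontal distance between cover_mark and ram_tip below 0.008 m and contact force between ram and cover above 2 N and z of cover_seat in the frame of box_mouth below 0.003 m), for 0.05 s.
At the end, for the whole second after the job is handed in: The large cover is clipped in: its plate lies on the rim of the box within 3 mm, centred within 6 mm and level, with both tabs sprung out under the ledges (within 2 mm); its mark is still within 8 mm of the ram's axis, the ram is up again (within 4 mm) and all is at rest (z of cover_seat in the frame of box_mouth between -0.003 and 0.003 m and horizontal distance between cover_seat and box_mouth below 0.006 m and angle between the z axis of cover and the z axis of box_mouth, either way round below 0.05 rad and angle between the x axis of cover and the x axis of box_mouth, either way round below 0.12 rad and horizontal distance between cover_mark and ram_tip below 0.008 m and value of joint ram below 0.004 m and value of joint each of cover_tab_a, cover_tab_b below 0.002 m and linear speed of cover below 0.02 m/s); the robot touches nothing.
It fails at once if the cover is clipped home while the box is away from the ram (z of cover_seat in the frame of box_mouth between -0.01 and 0.003 m and horizontal distance between cover_seat and box_mouth below 0.01 m and value of joint carriage above 0.03 m).
It fails at once if the smaller cover is moved more than 30 mm (distance of small_cover_seat from where it was at the start of the episode above 0.03 m).
It fails at once if another thing on the bench is moved more than 30 mm (distance of any of bearing_a, bearing_b, bearing_c, oil_can, spray_bottle, screwdriver, carton, end_shield from where it was at the start of the episode above 0.03 m).
It also fails if it takes over 64 s, if anything falls off the work surface, if the arm or the gripper's body presses on something with over 40 N, if the wrist force passes 120 N, or if a joint passes its speed limit or range.

### The arm

A 7-joint arm with a two-finger parallel gripper is mounted at the origin on the work surface. World frame = base frame: x ahead of the robot, y to its left, z up, the work surface at z = 0. Lengths are in m, angles in rad, forces in N, time in s.
With the tool pointing down it reaches from about 0.35 to 0.9 m from the base axis. Payload 7.2 kg.
Tool frame: the origin (TCP) lies at the very end of the fingers, on their centre line; the grasp point (between the pads) lies 19 mm behind it; z points along the fingers, y is the direction in which the jaws open and shut (so a half turn about z gives the same grasp; the last joint's range is limited). The gripper opens to 85 mm and grips with 20 to 120 N. Pads are 22 mm wide; open, the fingers measure 114 mm over their backs; the gripper's body (76 mm by 85 mm) begins 54 mm behind the grasp point. The pads swing forward as they close: fully open they stand 13 mm farther back than shut.
Start: joints at [1.268, 0.411, -0.013, 1.596, 0.006, 1.134, -0.082], TCP at [0.145, -0.608, 0.231] pointing down, gripper open.
Joint ranges: [-2.95, 2.95], [-0.29, 1.99], [-1.47, 1.44], [0.14, 2.54], [-1.03, 4.17], [0.13, 1.85], [-2.86, 2.86]. Speed limits (rad/s): [2.39, 2.39, 3.01, 3.01, 3.14, 3.14, 3.14].

### API

Orientations are given as [roll, pitch, yaw] about the fixed x, y, z axes, in that order (R = Rz(yaw) Ry(pitch) Rx(roll)).
In Python, from bench import bot gives the robot as it stands.
- The arm moves only by the tool send_rows, never from a script. Its argument "plan" is a list of rows, each a list of 3 entries, a list of its own where there are three numbers: the shift along the tool's x, y, z normalised to -1 to 1, where 1 is 8 cm, then the turn, a rotation vector about the tool's x, y, z normalised to -1 to 1, where 1 is 2 pi rad, then the gripper command: -1 is shut, 1 is fully open, values between are in proportion. In form: [[[tx, ty, tz], [wx, wy, wz], jaw], ...]. A call has 1 to 20 rows; each row shifts and turns the pose as measured when the row begins, along the tool's axes as they then stand; what a row does not reach is not made up. A row lasts 1/10 s, in which the tool goes at most 50 mm and 8.59 degrees, less where a joint would pass 70% of its speed; a pose out of reach is approached as far as the arm can. A call with a number of a shift or a turn outside -1 to 1 is refused whole. A call with a gripper value outside its range is refused whole. The fingers move at their own pace and stop on an object; "grip_force" is the grip in N (left out, the last holds). Time passes only in rows, so rows that do not move let the fingers close. It gives the time, the measured TCP pose, the force and the opening at its end, in the units of the state.
- bot.sense(): the state, without advancing time (a new reading comes with each control period).
- bot.capture(name): name is "scene" or "side" or "wrist"; returns a dict with "image" (420x560x3 uint8, blue, green, red), "fovy" (degrees; the focal length in pixels is half the picture's height over the tangent of half this angle, whatever the lens; pixels are square), "cx", "cy" (the principal point, pixels), "camera_from_world" (4x4, takes a point from world to camera coordinates). Camera axes: x right, y down, z forward; pixel columns grow to the right and rows downward; lengths in m; the calibration is good to about 2 mm. A picture is of the moment at which its call begins. There is no depth.
- bot.job_done(): hands the job in, once; it reports no verdict.
Trained networks look in a picture, given as the dict that the camera call returned (one of the last four; its "shot" number tells which), for a name from the list of things; names that differ only in an ending like _2 or _b are one class to them, and where a whole thing is asked for, a point or a joint stands for the part that bears it (a point fixed in the world has none). Each returns a list of dicts, best first, with "conf" (0 to 1); they miss things now and then, are a little off and sometimes report something else, mostly with a low value. They report only what shows in the picture. A call takes as long as a camera call. They do not tell look-alikes from the thing itself.
- bot.regions_of(target, picture): "region" (420x560 bool, what is visible of it) and "extent" ([left, top, right, bottom] in pixels, round what is visible of it).
The state is a dict: "time_s": time; "q": joint angles; "qvel": joint speeds; "effort": joint torques, N m; "eef_pos": TCP position; "tcp_rot": TCP orientation; "force": force on the tool from outside, world axes, zero at the start; "wrist_torque": the same for the moment, N m; "opening": finger opening in m.
Only numpy, scipy, OpenCV 4.12 (cv2) and the standard library are available. Lean on these libraries where they do the work, as an engineer would, in place of code of your own. Each camera call takes 0.05 s, during which the arm holds its last target.

## Working session

There is one attempt and no reset: what is moved stays moved. The work goes in short steps, Python scripts to look and compute and a tool call to move; the robot and the scene stay as the last step left them, time stands still between calls to the robot, and variables do not carry over. Pictures are saved under pics/ and viewed, and the job is handed in when it is done.

Besides the shell and the picture viewer there is one more tool, called after "Emit:" by a JSON object that holds its "op" and its "data". send_rows: Moves the arm, as the interface text tells. Its arguments: {"type":"object","properties":{"plan":{"type":"array"},"grip_force":{"type":"number"}},"required":["plan"]}

```bash
ls; mkdir -p pics
cat > h.py <<'E'
import numpy as np, cv2
from bench import bot
from scipy.spatial.transform import Rotation as R
def cap(n,f):
    p=bot.capture(n); cv2.imwrite('pics/'+f+'.png',p['image']); return p
def K(p):
    f=210/np.tan(np.radians(p['fovy'])/2); return f,p['cx'],p['cy']
def proj(p,X):
    T=np.array(p['camera_from_world']); c=T[:3,:3]@np.array(X)+T[:3,3]; f,cx,cy=K(p)
    return np.array([cx+f*c[0]/c[2],cy+f*c[1]/c[2]])
def onz(p,uv,z):
    T=np.array(p['camera_from_world']); f,cx,cy=K(p)
    d=T[:3,:3].T@np.array([(uv[0]-cx)/f,(uv[1]-cy)/f,1]); o=-T[:3,:3].T@T[:3,3]
    return o+d*(z-o[2])/d[2]
E
python3 - <<'E'
from h import *
for n in('scene','side','wrist'):
    p=cap(n,n+'0'); T=np.array(p['camera_from_world']); print(n,p['fovy'],p['cx'],p['cy'],(-T[:3,:3].T@T[:3,3]).round(3),p['shot'])
s=bot.sense(); print(s)
E
```

```text
pics
scene 48.27312834958771 286.40663611670215 209.03179930542993 [1.16  0.37  1.496] 1
side 51.94744811610126 268.1539567040825 207.33075161941238 [-0.097  0.569  0.896] 2
wrist 60.593008079380624 278.44222217924096 208.77490171210056 [ 0.226 -0.587  0.374] 3
{'time_s': 0.15, 'q': array([ 1.26775888,  0.4117209 , -0.01269822,  1.59681987,  0.00559649,
        1.1343106 , -0.0821887 ]), 'qvel': array([-0.0007919 , -0.00272063,  0.00064463, -0.00420364,  0.00063937,
       -0.00057366, -0.00065909]), 'effort': array([ 2.13528830e-03, -6.01034045e+01,  6.83033913e-01, -2.99646449e+01,
        1.40463244e-02,  7.75579247e-03,  1.44487285e-05]), 'eef_pos': array([ 0.14530415, -0.6074957 ,  0.23065645]), 'tcp_rot': array([-3.14037264e+00,  8.77848498e-05,  2.34858160e-01]), 'force': array([-0.00478467,  0.19087963, -0.43624583]), 'wrist_torque': array([-0.05520003, -0.0075592 ,  0.01312171]), 'opening': 0.08539318070468886}
```

View pics/scene0.png

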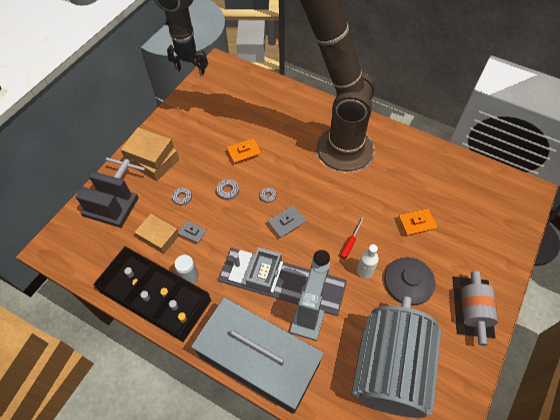

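View pics/side0.png

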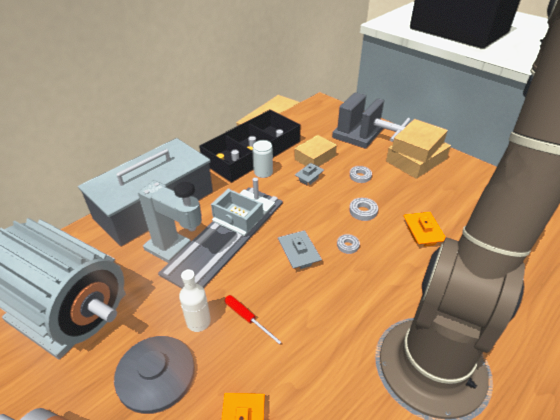

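View pics/wrist0.png

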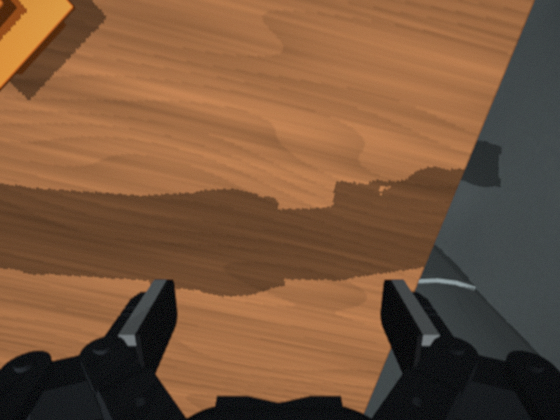

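Scene view: large grey cover at about (287,220), smaller one at (192,232), box on the carriage at (263,268), post at (236,258), ram knob at (321,257). Next I'll measure them in both fixed cameras.

Run:
```python
from h import *
ps=bot.capture('scene'); pd=bot.capture('side')
for n in ('cover','cover_seat','cover_mark','box_mouth','post_top','ram_top','ram_tip','press','carriage','oil_can','spray_bottle','screwdriver'):
    for l,p in(('sc',ps),('sd',pd)):
        try: r=bot.regions_of(n,p)
        except Exception as e: print(n,e); continue
        for d in r[:3]:
            m=d['region']; ys,xs=np.nonzero(m)
            print(n,l,round(d['conf'],2),d['extent'],'cent',xs.mean().round(1),ys.mean().round(1),m.sum())
for l,p,b in (('sc',ps,(150,200,350,330)),('sd',pd,(130,150,340,290))):
    x0,y0,x1,y1=b; cv2.imwrite(f'pics/{l}_z.png',cv2.resize(p['image'][y0:y1,x0:x1],None,fx=4 if l=='sc' else 3.8,fy=4 if l=='sc' else 3.8,interpolation=cv2.INTER_CUBIC))
```

```text
cover sc 0.89 [228.1, 139.0, 261.5, 163.3] cent 244.2 151.3 532
cover sc 0.77 [269.0, 206.6, 302.6, 236.0] cent 286.2 221.9 616
cover sc 0.75 [401.5, 206.5, 439.3, 234.2] cent 417.7 221.9 684
cover sd 0.8 [222.8, 393.5, 265.5, 420.0] cent 243.2 406.2 1095
cover sd 0.72 [280.1, 228.9, 321.0, 267.3] cent 299.6 249.9 1039
cover sd 0.65 [403.5, 214.4, 441.3, 248.1] cent 424.1 228.1 928
cover_seat sc 0.94 [227.1, 140.2, 261.5, 162.6] cent 244.0 151.1 500
cover_seat sc 0.9 [267.6, 204.0, 306.8, 234.9] cent 286.7 221.3 669
cover_seat sc 0.89 [399.7, 211.8, 436.7, 235.1] cent 417.8 222.2 642
cover_seat sd 0.93 [222.0, 395.1, 265.3, 420.0] cent 243.3 406.2 1105
cover_seat sd 0.73 [349.3, 198.7, 378.7, 222.7] cent 362.9 208.9 538
cover_seat sd 0.7 [402.0, 208.8, 442.1, 246.7] cent 424.2 228.5 953
cover_mark sc 0.94 [399.1, 210.2, 436.3, 233.4] cent 418.1 222.1 651
cover_mark sc 0.91 [226.5, 138.0, 263.2, 160.0] cent 244.5 150.9 532
cover_mark sc 0.71 [270.6, 205.7, 303.8, 236.8] cent 286.8 221.1 603
cover_mark sd 0.83 [224.1, 393.4, 264.0, 420.0] cent 243.2 406.3 1098
cover_mark sd 0.64 [278.6
[... 1434 characters left out ...]
2 268.3 478
oil_can sc 0.7 [341.8, 217.4, 361.9, 259.4] cent 348.0 246.6 183
oil_can sd 0.85 [254.6, 142.8, 274.9, 177.8] cent 262.9 158.6 640
oil_can sd 0.63 [211.1, 177.4, 277.0, 235.3] cent 240.4 209.1 1940
oil_can sd 0.61 [299.1, 164.3, 325.2, 186.3] cent 309.2 173.7 361
spray_bottle sc 0.67 [357.0, 245.8, 382.1, 278.7] cent 367.7 262.9 477
spray_bottle sd 0.73 [178.9, 274.7, 213.0, 331.7] cent 194.3 303.6 1252
screwdriver sc 0.56 [340.7, 219.5, 363.5, 256.6] cent 348.4 245.7 160
screwdriver sc 0.38 [227.6, 245.5, 282.9, 295.8] cent 256.8 269.3 1748
screwdriver sc 0.17 [384.0, 256.9, 438.9, 306.5] cent 409.6 280.5 1870
screwdriver sd 0.78 [228.1, 295.7, 272.7, 331.5] cent 243.6 311.5 371
```

View pics/sc_z.png

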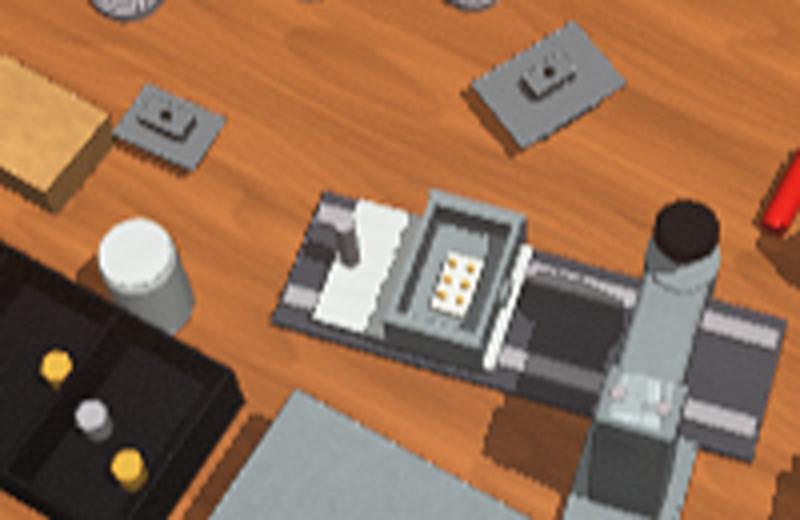

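View pics/sd_z.png

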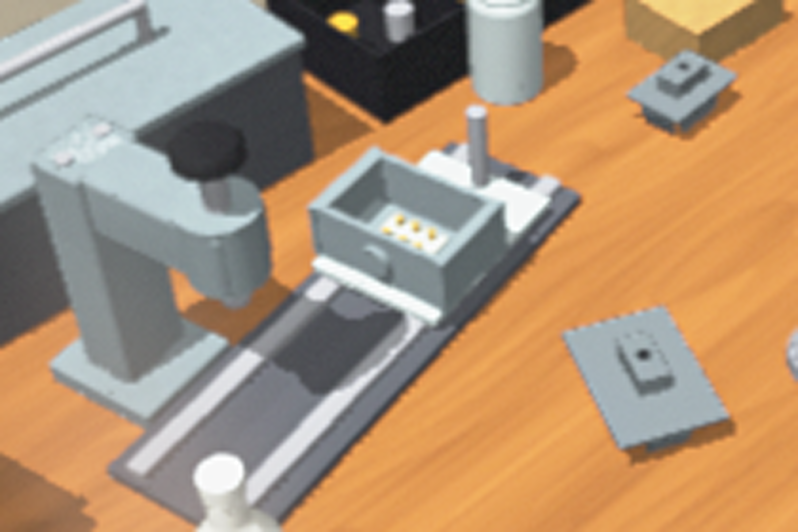

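```bash
cat > fit.py <<'E'
from h import *
from scipy.optimize import least_squares
ps=bot.capture('scene'); pd=bot.capture('side')
S=lambda u,v:(150+u/4-.375,200+v/4-.375); D=lambda u,v:(130+u/3.8-.37,150+v/3.8-.37)
# (cam, uv, local (x,y,z), on carriage)
P=[(ps,S(325,192),(-65,-330,20),0),(ps,S(272,323),(65,-330,20),0),(ps,S(787,320),(-65,90,20),0),(ps,S(753,460),(65,90,20),0),
(ps,S(433,192),(-62,-40,80),1),(ps,S(526,214),(-62,40,80),1),(ps,S(478,345),(62,40,80),1),(ps,S(385,325),(62,-40,80),1),(ps,S(687,231),(0,0,270),0),
(pd,D(580,195),(-65,-330,20),0),(pd,D(112,468),(65,90,20),0),
(pd,D(312,210),(62,40,80),1),(pd,D(445,262),(-62,40,80),1),(pd,D(505,210),(-62,-40,80),1),(pd,D(377,150),(62,-40,80),1),(pd,D(477,110),(0,-95,105),1),(pd,D(208,142),(0,0,270),0)]
def w(q,l,c):
    l=np.array(l)/1000.; 
    if c: l=l-[0,q[3],0]
    C,Sn=np.cos(q[2]),np.sin(q[2]); return np.array([q[0]+C*l[0]-Sn*l[1],q[1]+Sn*l[0]+C*l[1],l[2]])
def res(q,cam=None): return np.concatenate([proj(p,w(q,l,c))-uv for p,uv,l,c in P if cam is None or p is cam])
for cam in(None,ps,pd):
    best=min((least_squares(res,[.6,-.1,y,.16],args=(cam,),loss='soft_l1') for y in (0,1.5,3,-1.5)),key=lambda r:r.cost)
    print(best.x.round(4),best.cost); 
    print(res(best.x,cam).reshape(-1,2).round(1).tolist())
# cover
C=[(ps,S(549,72),(0,0,50)),(pd,D(643,355),(0,0,50)),(ps,S(573,22),0),(ps,S(625,82),0),(ps,S(515,150),0),(ps,S(468,90),0),(pd,D(566,335),0),(pd,D(670,308),0),(pd,D(735,422),0),(pd,D(627,446),0)]
for p,uv,l in C: print('sc' if p is ps else 'sd',onz(p,uv,.05 if l else .032).round(4))
E
python3 fit.py
```

```text
[0.5975 0.1788 0.217  0.1845] 19.668890742426953
[[-0.1, -2.1], [-0.2, -1.8], [1.1, -1.9], [0.7, -1.2], [0.3, -1.2], [-0.2, -0.5], [0.4, 0.1], [0.1, -1.6], [0.6, -1.9], [0.2, -3.1], [-2.6, -2.6], [-1.0, -1.9], [-0.6, 0.1], [-0.3, -2.6], [-1.3, -1.3], [-0.3, -0.4], [-1.1, -0.8]]
[0.6025 0.1802 0.2155 0.184 ] 2.782240537376005
[[-0.5, -0.9], [-0.6, -0.6], [0.9, -0.5], [0.4, 0.4], [0.1, 0.1], [-0.4, 0.8], [0.1, 1.6], [-0.2, -0.2], [0.3, -0.3]]
[0.5898 0.1807 0.2288 0.1848] 5.452420582646377
[[0.7, -2.2], [-1.5, -0.2], [-0.4, -0.5], [0.5, 1.4], [0.5, -1.6], [-0.9, -0.1], [0.1, 0.6], [0.3, 1.0]]
sc [ 0.425  -0.0322  0.05  ]
sd [ 0.4215 -0.0305  0.05  ]
sc [ 0.3588 -0.0438  0.032 ]
sc [0.3915 0.0275 0.032 ]
sc [ 0.4998 -0.0247  0.032 ]
sc [ 0.4677 -0.0916  0.032 ]
sd [ 0.486  -0.0188  0.032 ]
sd [ 0.4503 -0.0921  0.032 ]
sd [ 0.3448 -0.0409  0.032 ]
sd [0.3833 0.0267 0.032 ]
```

Emit:
{"op": "send_rows", "data": {"plan": [[[0.48,-0.3,0],[0,0,0],1],[[0.48,-0.3,0],[0,0,0],1],[[0.48,-0.3,0],[0,0,0],1],[[0.48,-0.3,0],[0,0,0],1],[[0.48,-0.3,0],[0,0,0],1],[[0.48,-0.3,0],[0,0,0],1],[[0.48,-0.3,0],[0,0,0],1],[[0.48,-0.3,0],[0,0,0],1],[[0.08,-0.54,0],[0,0,0],1],[[0.08,-0.54,0],[0,0,0],1],[[0.08,-0.54,0],[0,0,0],1],[[0.08,-0.54,0],[0,0,0],1]]}}

```text
time_s: 2.75
eef_pos: [0.3942, -0.1665, 0.2297]
tcp_rot: [3.136, -0.001, 0.225]
force: [1.4, 0.2, 0.1]
opening: 0.0853
```

Emit:
{"op": "send_rows", "data": {"plan": [[[0.05,-0.52,0],[0,0,0],1],[[0.05,-0.52,0],[0,0,0],1],[[0.05,-0.52,0],[0,0,0],1],[[0.05,-0.5,0],[0,0,0],1],[[0,0,0],[0,0,0.021],1],[[0,0,0],[0,0,0.021],1],[[0,0,0],[0,0,0.021],1],[[0,0,0],[0,0,0.021],1],[[0,0,0],[0,0,0.021],1]]}}

```text
time_s: 3.65
eef_pos: [0.371, 0.0113, 0.2313]
tcp_rot: [3.139, -0.013, -0.445]
force: [0.1, 0.2, 0.5]
opening: 0.086
```

Run:
```python
from h import *
p=cap('wrist','w1'); print(bot.sense()['q'].round(3),bot.sense()['eef_pos'],bot.sense()['tcp_rot'])
for d in bot.regions_of('cover',p)[:3]: print(d['conf'],d['extent'])
```

```text
[ 0.369 -0.014 -0.523  2.132  0.003  1.013 -2.18 ] [0.37101919 0.01135318 0.23134159] [ 3.1391642  -0.01346954 -0.45374763]
0.81 [248.6, 41.9, 341.6, 174.9]
```

View pics/w1.png

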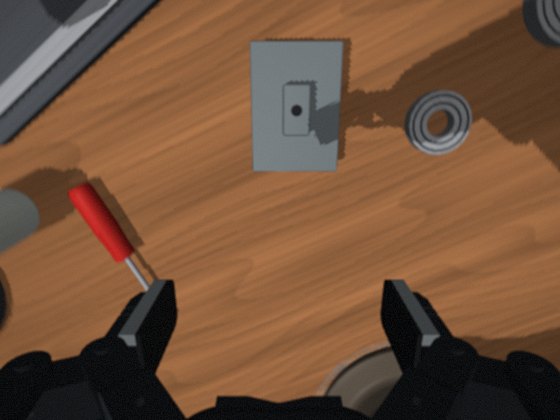

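Run:
```python
from h import *
p=bot.capture('wrist'); s=bot.sense()
im=p['image'];cv2.imwrite('pics/w1z.png',cv2.resize(im[30:185,230:360],None,fx=3.8,fy=3.8,interpolation=cv2.INTER_CUBIC))
g=cv2.cvtColor(im,cv2.COLOR_BGR2GRAY)[95:125,283:312]; ys,xs=np.nonzero(g<60); print(xs.mean()+283,ys.mean()+95,len(xs))
dot=onz(p,(xs.mean()+283,ys.mean()+95),.05);print('dot',dot)
c=[onz(p,u,.032)[:2] for u in [(251,41),(343,41),(338,171),(253,171)]]
c=np.array(c);print(c.round(4),c.mean(0)); 
for a,b in((3,0),(2,1),(0,1),(3,2)):
  d=c[b]-c[a];print(np.hypot(*d).round(4),np.arctan2(d[1],d[0]).round(3))
print(s['eef_pos'],s['tcp_rot'])
```

```text
295.8243243243243 110.22972972972973 74
dot [ 0.42392383 -0.03016257  0.05      ]
[[ 0.4926 -0.0194]
 [ 0.4583 -0.092 ]
 [ 0.3533 -0.0441]
 [ 0.3887  0.0306]] [ 0.42322222 -0.03122239]
0.1153 -0.448
0.1154 -0.428
0.0803 -2.012
0.0826 -2.013
[0.3710227  0.01123131 0.23125136] [ 3.13893322 -0.0132165  -0.43725166]
```

View pics/w1z.png

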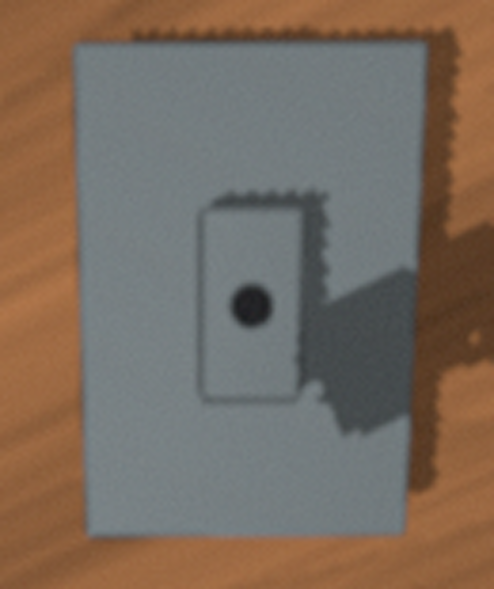

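Emit:
{"op": "send_rows", "data": {"plan": [[[0.2,0.05,0.44],[0,-0.002,0],1],[[0.2,0.05,0.44],[0,0,0],0.6],[[0.2,0.05,0.44],[0,0,0],0.4],[[0.2,0.05,0.44],[0,0,0],0.2],[[0,0,0],[0,0,0],0]]}}

```text
time_s: 4.3
eef_pos: [0.4281, -0.0321, 0.0887]
tcp_rot: [3.142, -0.008, -0.415]
force: [-1.7, 0.6, -0.6]
opening: 0.0424
```

Run:
```python
from h import *
p=cap('wrist','w2'); s=bot.sense();print(s['eef_pos'],s['tcp_rot'],s['opening'],s['force'])
im=p['image']
d=np.array([.4236,-.0305])-s['eef_pos'][:2]; y=s['tcp_rot'][2]
print('tool x,y',d@[np.cos(y),np.sin(y)],d@[np.sin(y),-np.cos(y)])
```

```text
[ 0.42829078 -0.03139011  0.0906288 ] [-3.14112716 -0.00994466 -0.414484  ] 0.04261717035172936 [0.63114257 0.3631803  0.97788662]
tool x,y -0.004652043781984828 0.0010743233563111853
```

View pics/w2.png

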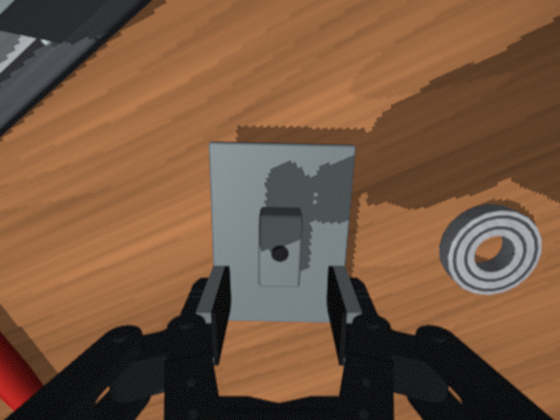

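Run:
```python
from h import *
p=bot.capture('wrist'); s=bot.sense(); X=onz(p,(280,253),.05); print(X)
c=np.array([onz(p,u,.032)[:2] for u in [(210,142),(355,145),(346,322),(218,320)]]);print(c.mean(0),[np.arctan2(*(c[b]-c[a])[::-1]).round(3) for a,b in((3,0),(2,1))])
print(s['tcp_rot'])
```

```text
[ 0.42313716 -0.02904442  0.05      ]
[ 0.42299021 -0.03060075] [np.float64(-0.428), np.float64(-0.399)]
[-3.14044378 -0.01242608 -0.41482081]
```

Emit:
{"op": "send_rows", "data": {"plan": [[[-0.065,0.01,0.2],[0,-0.002,0],0],[[0,0,0.3],[0,0,0],0],[[0,0,0.2],[0,0,0],0],[[0,0,0],[0,0,0],0]]}}

```text
time_s: 4.8
eef_pos: [0.4263, -0.0282, 0.0403]
tcp_rot: [-3.138, -0.01, -0.409]
force: [-0.4, -0.0, 0.7]
opening: 0.0426
```

Run:
```python
from h import *
p=cap('wrist','w3'); s=bot.sense();print(s['eef_pos'],s['tcp_rot'],s['opening'],s['force'])
```

```text
[ 0.42686626 -0.02813691  0.04112032] [-3.13748134 -0.01063347 -0.40839734] 0.04239133240891514 [0.83793144 0.56649215 0.37582029]
```

View pics/w3.png

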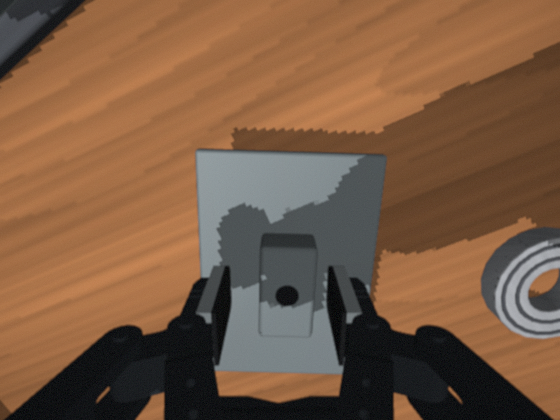

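Emit:
{"op": "send_rows", "data": {"plan": [[[-0.03,0.04,0.0],[0,-0.0015,0.003],0],[[0,0,0.08],[0,0,0],0],[[0,0,0],[0,0,0],-1],[[0,0,0],[0,0,0],-1],[[0,0,0],[0,0,0],-1],[[0,0,0],[0,0,0],-1],[[0,0,0],[0,0,0],-1],[[0,0,0],[0,0,0],-1]], "grip_force": 50}}

```text
time_s: 5.65
eef_pos: [0.425, -0.0303, 0.0384]
tcp_rot: [-3.136, -0.007, -0.428]
force: [0.2, 0.1, -0.9]
opening: 0.0224
```

Run:
```python
from h import *
p=cap('wrist','w4'); s=bot.sense();print(s['eef_pos'],s['tcp_rot'],s['opening'],s['force'])
```

```text
[ 0.4250543  -0.03034264  0.03840853] [-3.13595231 -0.00660641 -0.4280938 ] 0.022565425182281697 [-0.20159165  0.37249979 -0.85524349]
```

View pics/w4.png

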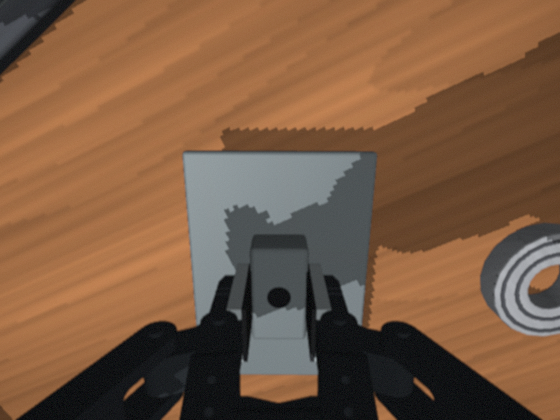

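Emit:
{"op": "send_rows", "data": {"plan": [[[0,0,-0.2],[0,0,0],-1],[[0,0,-0.5],[0,0,0],-1],[[0,0,-0.5],[0,0,0],-1],[[0,0,-0.5],[0,0,0],-1],[[0,0,-0.4],[0,0,0],-1],[[0,0,0],[0,0,-0.0205],-1],[[0,0,0],[0,0,-0.0205],-1],[[0,0,0],[0,0,-0.0205],-1],[[0,0,0],[0,0,-0.0205],-1],[[0,0,0],[0,0,-0.0205],-1],[[0.43,-0.07,0],[0,0,0],-1],[[0.43,-0.07,0],[0,0,0],-1],[[0.43,-0.07,0],[0,0,0],-1],[[0,0,0],[0,0,0],-1],[[0,0,0],[0,0,0],-1]], "grip_force": 60}}

```text
time_s: 7.2
eef_pos: [0.5197, 0.0112, 0.2124]
tcp_rot: [-3.141, -0.004, 0.244]
force: [-0.6, -0.1, -0.9]
opening: 0.0221
```

Run:
```python
from h import *
p=cap('wrist','w5'); s=bot.sense();print(s['eef_pos'],s['tcp_rot'],s['opening'],s['force'],s['time_s'])
```

```text
[0.51976594 0.01123427 0.21257057] [-3.14158983 -0.00434108  0.24428277] 0.02191340560818007 [ 1.4608586  -0.57774289 -0.632164  ] 7.25
```

View pics/w5.png

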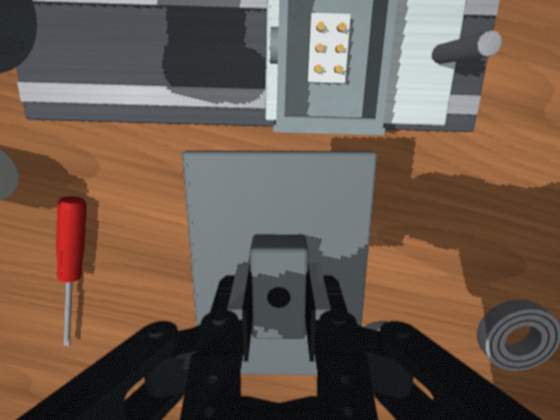

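Run:
```python
from h import *
p=bot.capture('wrist'); im=p['image']
cv2.imwrite('pics/w5z.png',cv2.resize(im[0:150,250:510],None,fx=3,fy=3,interpolation=cv2.INTER_CUBIC))
```

```text
(no output)
```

View pics/w5z.png

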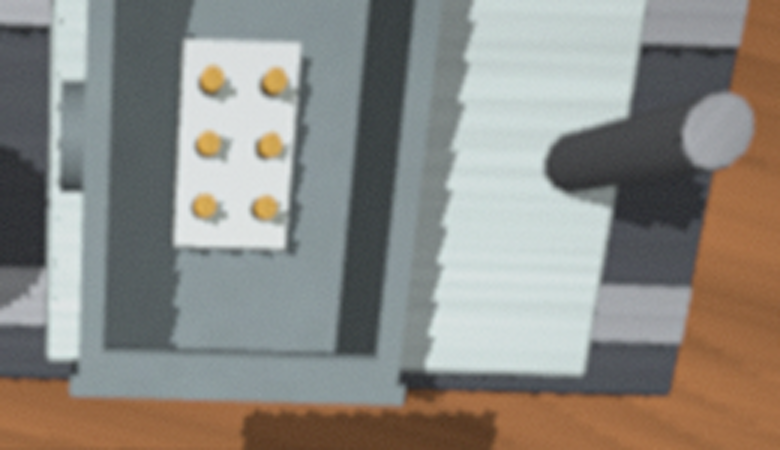

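Run:
```python
from h import *
p=bot.capture('wrist'); s=bot.sense(); im=p['image']
Z=lambda u,v:(250+(u+.5)/3-.5,(v+.5)/3-.5)
for n,u in dict(outL=(72,395),outR=(404,402),inL=(105,349),inR=(378,355),inLt=(109,5),inRt=(411,5),outRt=(440,5),outLt=(86,100)).items(): print(n,onz(p,Z(*u),.08)[:2].round(4))
print('post',onz(p,Z(718,131),.105)); 
print('bed',onz(p,Z(670,393),.02),onz(p,(27,118),.02))
print('dot in hand',onz(p,(279,297),s['eef_pos'][2]+.0116), s['eef_pos'],s['tcp_rot'])
g=cv2.cvtColor(im,cv2.COLOR_BGR2GRAY).astype(int)
for v in (15,60,100,112): print(v,list(g[v,262:400]))
```

```text
outL [0.5687 0.0276]
outR [ 0.5872 -0.0542]
inL [0.5816 0.0223]
inR [ 0.5966 -0.0441]
inLt [0.655  0.0401]
inRt [ 0.6716 -0.0262]
outRt [ 0.6732 -0.0326]
outLt [0.6349 0.0404]
post [ 0.65840643 -0.09237829  0.105     ]
bed [ 0.60687681 -0.15117693  0.02      ] [0.51941464 0.24696389 0.02      ]
dot in hand [0.51868505 0.01138284 0.22455732] [0.51928567 0.01057154 0.21295732] [ 3.14069079 -0.00449586  0.24335929]
15 [np.int64(86), np.int64(86), np.int64(87), np.int64(95), np.int64(135), np.int64(186), np.int64(215), np.int64(217), np.int64(217), np.int64(216), np.int64(216), np.int64(215), np.int64(217), np.int64(216), np.int64(216), np.int64(202), np.int64(174), np.int64(149), np.int64(148), np.int64(147), np.int64(149), np.int64(149), np.int64(149), np.int64(147), np.int64(134), np.int64(107), np.int64(88), np.int64(90), np.int64(90), np.int64(86), np.int64(90), np.int64(88), np.int64(89), np.int64(87), np.int64(89), np.int64(88), np.int64(87), np.int64(90), np.int64(89), np.int64(89), np.int64(89), np.int64(92), np.int64(87), np.int64(91), np.int64(89), np.int64(90), np.int64(87), 
[... 6757 characters left out ...]
64(147), np.int64(151), np.int64(146), np.int64(148), np.int64(148), np.int64(149), np.int64(151), np.int64(148), np.int64(139), np.int64(108), np.int64(78), np.int64(65), np.int64(66), np.int64(67), np.int64(66), np.int64(67), np.int64(68), np.int64(67), np.int64(67), np.int64(66), np.int64(64), np.int64(67), np.int64(79), np.int64(113), np.int64(141), np.int64(152), np.int64(150), np.int64(149), np.int64(148), np.int64(149), np.int64(150), np.int64(142), np.int64(140), np.int64(135), np.int64(135), np.int64(136), np.int64(139), np.int64(136), np.int64(135), np.int64(137), np.int64(145), np.int64(168), np.int64(208), np.int64(221), np.int64(220), np.int64(218), np.int64(218), np.int64(218)]
```

Emit:
{"op": "send_rows", "data": {"plan": [[[0.47,0.164,0],[0,0,0],-1],[[0.47,0.164,0],[0,0,0],-1],[[0.47,0.164,0],[0,0,0],-1],[[0,0,0.4],[0,0,0.0034],-1],[[0,0,0],[0,0,0],-1],[[0,0,0],[0,0,0],-1]]}}

```text
time_s: 7.95
eef_pos: [0.6382, -0.0059, 0.1834]
tcp_rot: [3.135, -0.004, 0.218]
force: [0.5, 0.1, -0.4]
opening: 0.022
```

```bash
cat > goal.py <<'E'
from h import *
import sys
def rel(tx,ty,yaw):
    s=bot.sense(); d=np.array([tx,ty])-s['eef_pos'][:2]; y=s['tcp_rot'][2]
    print('t',s['time_s'],'pos',s['eef_pos'].round(4),'rot',s['tcp_rot'].round(4),'F',s['force'].round(2),'M',s['wrist_torque'].round(2),'op',round(s['opening'],4))
    print('tool xy units',((d@[np.cos(y),np.sin(y)])/.08).round(3),((d@[np.sin(y),-np.cos(y)])/.08).round(3),'wz',round((y-yaw)/2/np.pi,4), 'wy fix',round(s['tcp_rot'][1]/2/np.pi,4))
    return s
E
python3 - <<'E'
from goal import *
rel(.6386,-.0004,.222)
p=cap('wrist','w6'); q=cap('scene','s6')
cv2.imwrite('pics/s6z.png',cv2.resize(q['image'][180:330,180:380],None,fx=4,fy=4,interpolation=cv2.INTER_CUBIC))
E
```

```text
t 7.95 pos [ 0.6382 -0.0059  0.1834] rot [ 3.1351 -0.0042  0.2176] F [ 0.52  0.08 -0.43] M [-0.02 -0.07 -0.  ] op 0.022
tool xy units 0.019 -0.066 wz -0.0007 wy fix -0.0007
```

View pics/w6.png

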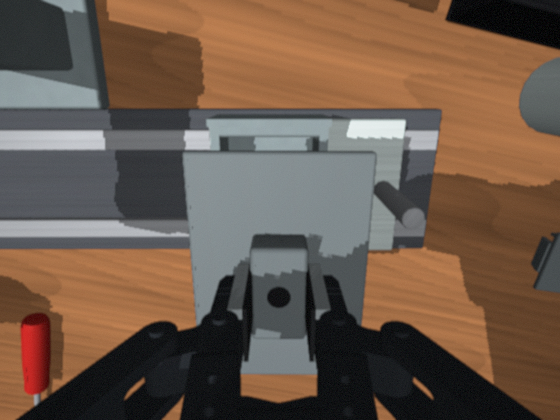

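View pics/s6z.png

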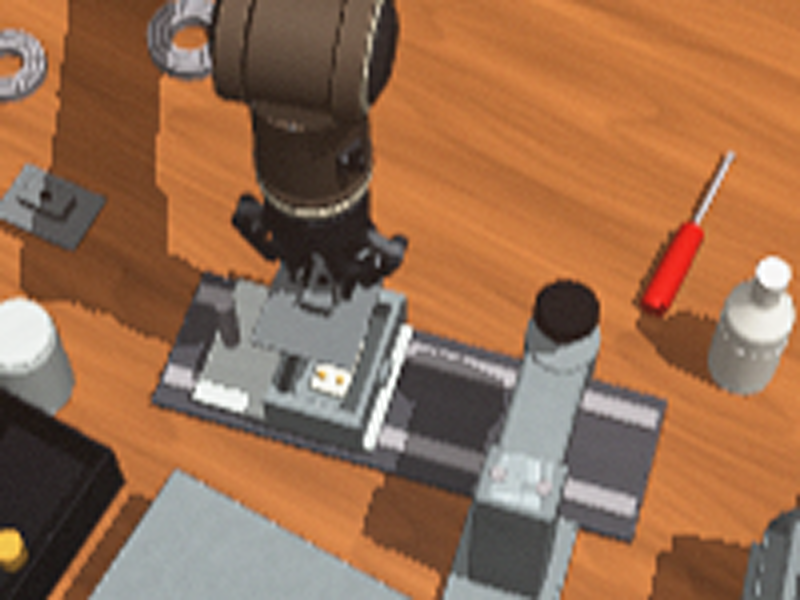

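Emit:
{"op": "send_rows", "data": {"plan": [[[0.02,-0.066,0],[0,-0.0007,0],-1],[[0,0,0.2],[0,0,0],-1],[[0,0,0],[0,0,0],-1]]}}

```text
time_s: 8.35
eef_pos: [0.6379, -0.0, 0.1696]
tcp_rot: [3.133, -0.002, 0.218]
force: [-0.9, -0.6, -1.9]
opening: 0.0222
```

Run:
```python
from goal import *
s=rel(.6386,-.0004,.222)
p=cap('wrist','w7'); im=p['image']
cv2.imwrite('pics/w7z.png',cv2.resize(im[90:240,170:430],None,fx=3,fy=3,interpolation=cv2.INTER_CUBIC))
np.savez('w7.npz',T=p['camera_from_world'],k=[p['fovy'],p['cx'],p['cy']],pos=s['eef_pos'],rot=s['tcp_rot'])
```

```text
t 8.35 pos [ 0.6379 -0.      0.1696] rot [ 3.1333e+00 -2.4000e-03  2.1820e-01] F [-0.89 -0.63 -1.94] M [-0.    0.05 -0.  ] op 0.0222
tool xy units 0.007 0.006 wz -0.0006 wy fix -0.0004
```

View pics/w7z.png

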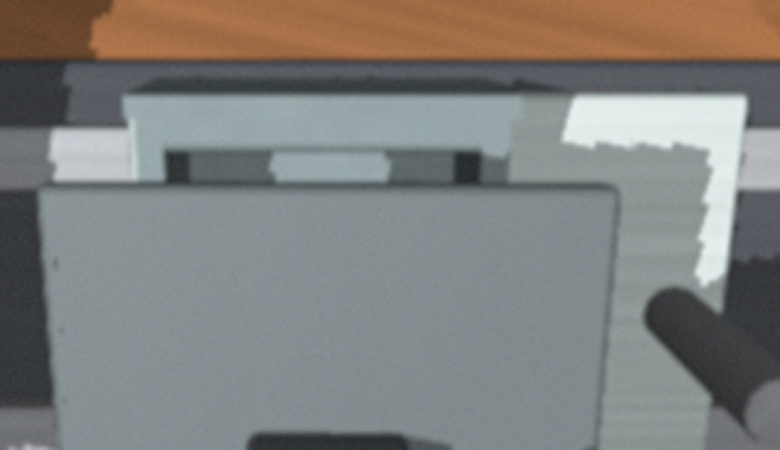

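```bash
cat > m7.py <<'E'
from goal import *
p=bot.capture('wrist'); s=rel(.6386,-.0004,.222)
Z=lambda u,v:(170+(u+.5)/3-.5,90+(v+.5)/3-.5)
y=.222; ex=np.array([np.cos(y),np.sin(y)]); ey=np.array([-np.sin(y),np.cos(y)])
iL,iR=[onz(p,Z(*u),.08)[:2] for u in((165,150),(481,150))]; oL,oR=[onz(p,Z(*u),.08)[:2] for u in((123,93),(522,95))]
z=s['eef_pos'][2]-.0064
pL,pR=[onz(p,Z(*u),z)[:2] for u in((40,186),(618,187))]
for n,a,b,o in(('in',iL,iR,.05),('out',oL,oR,.062),('plate',pL,pR,.058)):
    d=a-b; print(n,np.hypot(*d).round(4),'yaw',np.arctan2(-d[0],d[1]).round(3),'centre',((a+b)/2-o*ex).round(4))
E
python3 m7.py
```

```text
t 8.45 pos [6.392e-01 6.000e-04 1.716e-01] rot [ 3.1333 -0.0053  0.2185] F [ 0.28  0.39 -0.78] M [0.03 0.   0.02] op 0.0216
tool xy units -0.01 0.01 wz -0.0006 wy fix -0.0009
in 0.0681 yaw 0.218 centre [0.6398 0.0014]
out 0.0846 yaw 0.213 centre [0.6396 0.0014]
plate 0.0802 yaw 0.216 centre [0.6383 0.0007]
```

Emit:
{"op": "send_rows", "data": {"plan": [[[0.018,-0.005,0.2],[0.0012,-0.0008,0],-1],[[0,0,0.2],[0,0,0],-1],[[0,0,0.14],[0,0,0],-1],[[0,0,0],[0,0,0],-1],[[0,0,0],[0,0,0],-1]]}}

```text
time_s: 8.95
eef_pos: [0.6403, 0.001, 0.1234]
tcp_rot: [-3.141, 0.002, 0.218]
force: [1.3, 0.1, -1.0]
opening: 0.0223
```

Run:
```python
from goal import *
s=rel(.6402,.0009,.218)
p=cap('wrist','w8'); im=p['image']
cv2.imwrite('pics/w8z.png',cv2.resize(im[90:240,170:430],None,fx=3,fy=3,interpolation=cv2.INTER_CUBIC))
rel(.6402,.0009,.218)
q=cap('side','d8')
cv2.imwrite('pics/d8z.png',cv2.resize(q['image'][120:260,150:340],None,fx=4,fy=4,interpolation=cv2.INTER_CUBIC))
rel(.6402,.0009,.218)
```

```text
t 8.95 pos [0.6403 0.001  0.1234] rot [-3.1412e+00  1.8000e-03  2.1840e-01] F [ 1.26  0.13 -1.02] M [-0.05  0.   -0.  ] op 0.0223
tool xy units -0.001 0.0 wz 0.0001 wy fix 0.0003
t 9.0 pos [0.6401 0.0009 0.1234] rot [-3.1412e+00  2.0000e-03  2.1840e-01] F [ 0.57 -0.47 -1.24] M [-0.01  0.02  0.02] op 0.0219
tool xy units 0.001 0.0 wz 0.0001 wy fix 0.0003
t 9.05 pos [0.6404 0.0009 0.1239] rot [-3.1414e+00  1.2000e-03  2.1840e-01] F [ 0.59  0.21 -0.87] M [-0.    0.03 -0.02] op 0.0224
tool xy units -0.003 -0.0 wz 0.0001 wy fix 0.0002
```

View pics/w8z.png

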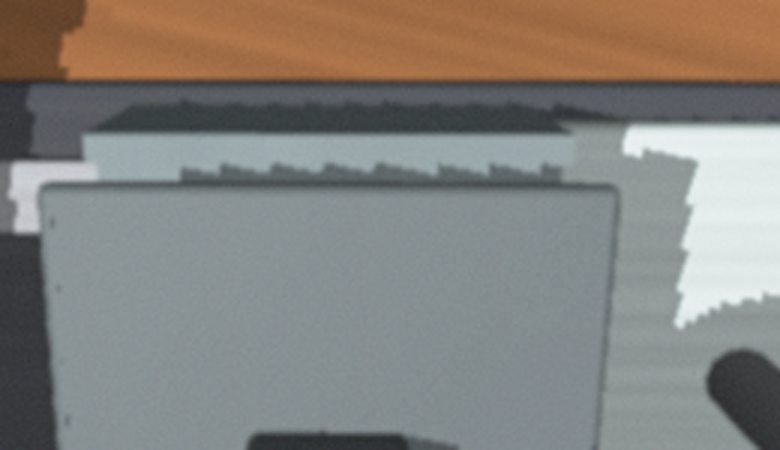

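View pics/d8z.png

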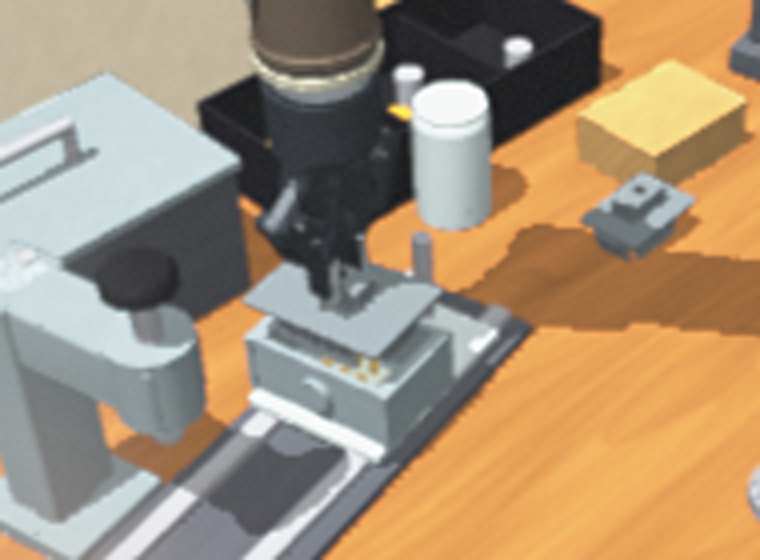

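Emit:
{"op": "send_rows", "data": {"plan": [[[0,0,0.05],[0,0,0],-1],[[0,0,0.05],[0,0,0],-1],[[0,0,0.03],[0,0,0],-1],[[0,0,0],[0,0,0],-1]]}}

```text
time_s: 9.45
eef_pos: [0.6413, 0.001, 0.1142]
tcp_rot: [3.141, -0.001, 0.218]
force: [0.1, 1.0, -1.2]
opening: 0.0225
```

Run:
```python
from goal import *
s=rel(.6402,.0009,.218)
```

```text
t 9.45 pos [0.6413 0.001  0.1142] rot [ 3.1411e+00 -1.4000e-03  2.1820e-01] F [ 0.09  1.03 -1.2 ] M [ 0.    0.01 -0.06] op 0.0225
tool xy units -0.014 -0.002 wz 0.0 wy fix -0.0002
```

Emit:
{"op": "send_rows", "data": {"plan": [[[-0.012,0,0.04],[0,0,0],-1],[[0,0,0.04],[0,0,0],-1],[[0,0,0],[0,0,0],-1]]}}

```text
time_s: 9.75
eef_pos: [0.6408, 0.0008, 0.1088]
tcp_rot: [3.14, -0.003, 0.218]
force: [-2.4, 0.4, 0.1]
opening: 0.0224
```

Run:
```python
from goal import *
s=rel(.6402,.0009,.218)
q=cap('side','d9')
cv2.imwrite('pics/d9z.png',cv2.resize(q['image'][120:260,150:340],None,fx=4,fy=4,interpolation=cv2.INTER_CUBIC))
```

```text
t 9.75 pos [0.6408 0.0008 0.1088] rot [ 3.1404e+00 -3.1000e-03  2.1820e-01] F [-2.44  0.43  0.11] M [-0.06  0.42  0.06] op 0.0224
tool xy units -0.008 -0.002 wz 0.0 wy fix -0.0005
```

View pics/d9z.png

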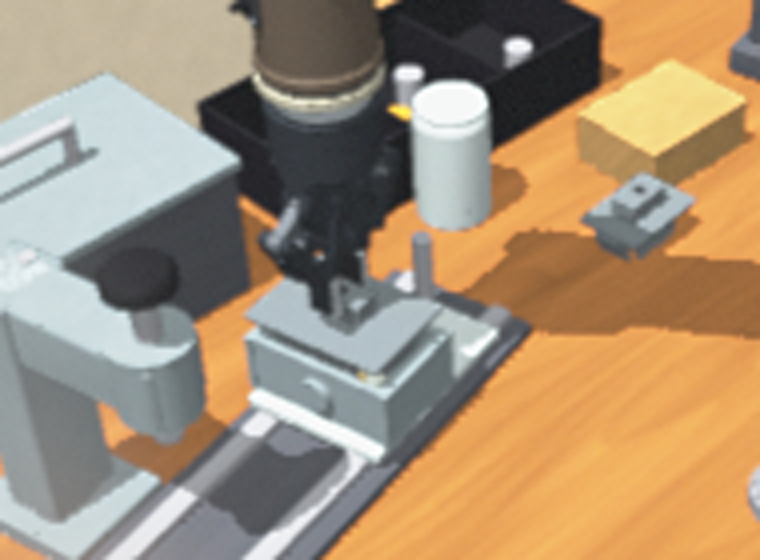

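Emit:
{"op": "send_rows", "data": {"plan": [[[-0.022,0,0.02],[0,-0.0004,0],-1],[[0,0,0.01],[0,0,0],-1],[[0,0,0],[0,0,0],-1]]}}

```text
time_s: 10.1
eef_pos: [0.6391, 0.0004, 0.1064]
tcp_rot: [3.14, -0.001, 0.218]
force: [-1.4, 0.6, 1.0]
opening: 0.0218
```

Run:
```python
from goal import *
s=rel(.6402,.0009,.218)
```

```text
t 10.1 pos [6.391e-01 4.000e-04 1.064e-01] rot [ 3.1404e+00 -7.0000e-04  2.1810e-01] F [-1.36  0.6   1.03] M [0.04 0.18 0.07] op 0.0218
tool xy units 0.015 -0.003 wz 0.0 wy fix -0.0001
```

Emit:
{"op": "send_rows", "data": {"plan": [[[-0.005,0,0],[0,0,0],-0.35],[[0,0,0],[0,0,0],-0.2],[[0,0,0],[0,0,0],-0.1],[[0,0,0],[0,0,0],0],[[0,0,-0.05],[0,0,0],0],[[0,0,-0.3],[0,0,0],0],[[0,0,-0.6],[0,0,0],0],[[-0.3,0,-0.3],[0,0,0],0],[[-0.5,0,0],[0,0,0],0],[[0,0,0],[0,0,0],0]]}}

```text
time_s: 11.1
eef_pos: [0.5746, -0.0127, 0.2102]
tcp_rot: [3.141, -0.0, 0.22]
force: [-0.1, -0.3, 0.5]
opening: 0.0427
```

Run:
```python
from goal import *
s=rel(.6402,.0009,.218)
p=cap('wrist','w10'); q=cap('side','d10');
cv2.imwrite('pics/d10z.png',cv2.resize(q['image'][120:260,150:340],None,fx=4,fy=4,interpolation=cv2.INTER_CUBIC))
```

```text
t 11.1 pos [ 0.5746 -0.0127  0.2102] rot [ 3.1414e+00 -3.0000e-04  2.1980e-01] F [-0.09 -0.29  0.55] M [-0.05 -0.05 -0.01] op 0.0427
tool xy units 0.838 0.013 wz 0.0003 wy fix -0.0
```

View pics/w10.png

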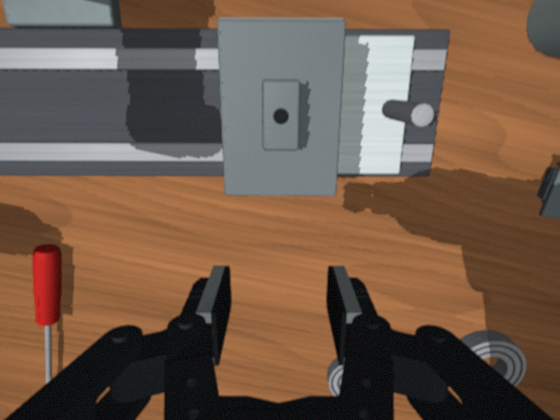

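View pics/d10z.png

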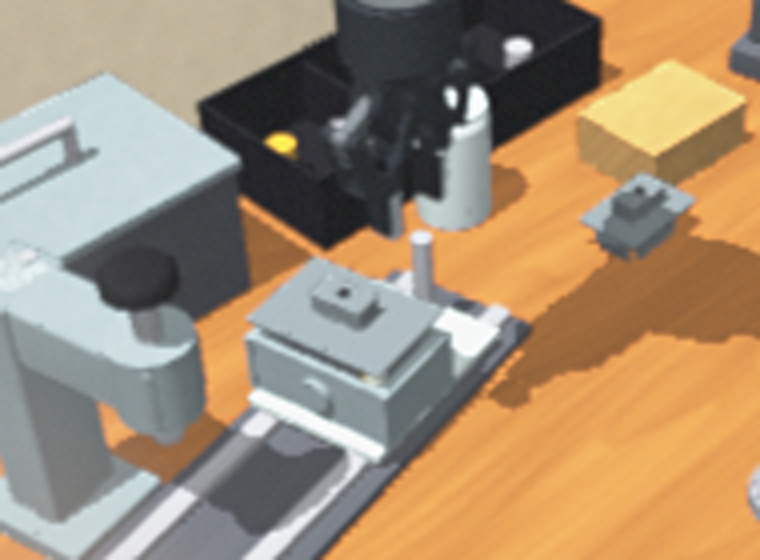

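Run:
```python
from goal import *
p=bot.capture('wrist'); s=rel(.6402,.0009,.218); 
ex=np.array([np.cos(.218),np.sin(.218)]);ey=np.array([-ex[1],ex[0]])
dot=onz(p,(281,116),.118)[:2]; post=onz(p,(423,114.5),.105)[:2]; print(dot,post,'post->dot ex,ey',(dot-post)@ex,(dot-post)@ey)
c=np.array([onz(p,u,.100)[:2] for u in [(218,17),(345,17),(337,195),(225,195)]]);print(c.mean(0))
for a,b in((3,0),(2,1),(1,0),(2,3)):
  d=c[b]-c[a];print(np.hypot(*d).round(4),np.arctan2(d[1],d[0]).round(3))
q=bot.capture('scene'); d=bot.capture('side')
cv2.imwrite('pics/s11z.png',cv2.resize(q['image'][230:310,210:350],None,fx=5.7,fy=5.7,interpolation=cv2.INTER_CUBIC))
```

```text
t 11.25 pos [ 0.5789 -0.0116  0.2101] rot [-3.1405 -0.0041  0.2201] F [-0.27 -0.37  0.06] M [-0.02 -0.01  0.06] op 0.0424
tool xy units 0.782 0.015 wz 0.0003 wy fix -0.0006
[0.64297548 0.00186204] [ 0.66390315 -0.09132973] post->dot ex,ey -0.00027708110192686933 0.09551228502334738
[0.64390734 0.00177724]
0.1172 0.211
0.1172 0.229
0.0803 1.791
0.0824 1.791
```

View pics/s11z.png

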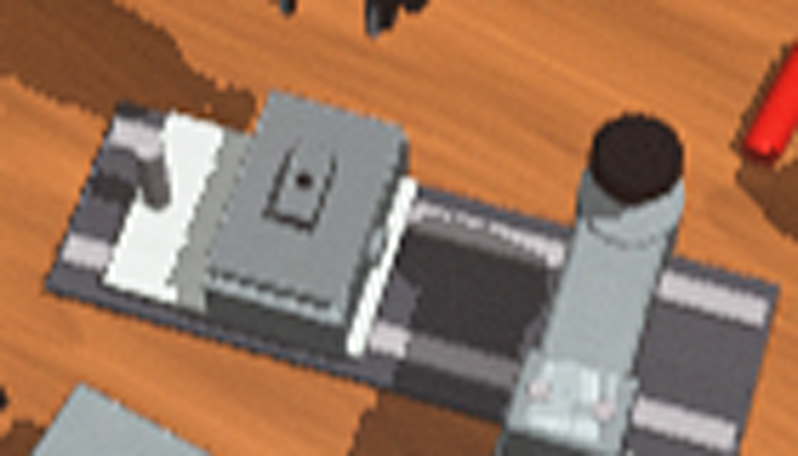

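Run:
```python
from goal import *
rel(.6607,-.0915,.218)
```

```text
t 11.35 pos [ 0.579  -0.0113  0.2093] rot [-3.1396e+00 -2.9000e-03  2.2040e-01] F [ 0.78 -0.14  0.59] M [-0.06 -0.02 -0.02] op 0.0424
tool xy units 0.778 1.201 wz 0.0004 wy fix -0.0005
```

Emit:
{"op": "send_rows", "data": {"plan": [[[0,0.4,0],[0,0,0],0],[[0.26,0.4,0],[0,0,0],0],[[0.26,0.4,0],[0,0,0],0],[[0.26,0,0.2],[0,0,0],-0.2],[[0,0,0],[0,0,0],-0.2],[[0,0,0],[0,0,0],-0.2],[[0,0,0],[0,0,0],-0.2]], "grip_force": 25}}

```text
time_s: 12.05
eef_pos: [0.6666, -0.0916, 0.1879]
tcp_rot: [-3.136, 0.001, 0.224]
force: [-0.4, -0.0, 0.5]
opening: 0.0346
```

Run:
```python
from goal import *
rel(.6607,-.0915,.218)
p=cap('wrist','w12')
```

```text
t 12.05 pos [ 0.6666 -0.0916  0.1879] rot [-3.1356e+00  1.1000e-03  2.2420e-01] F [-0.43 -0.04  0.46] M [-0.02 -0.01 -0.02] op 0.0346
tool xy units -0.072 -0.018 wz 0.001 wy fix 0.0002
```

View pics/w12.png

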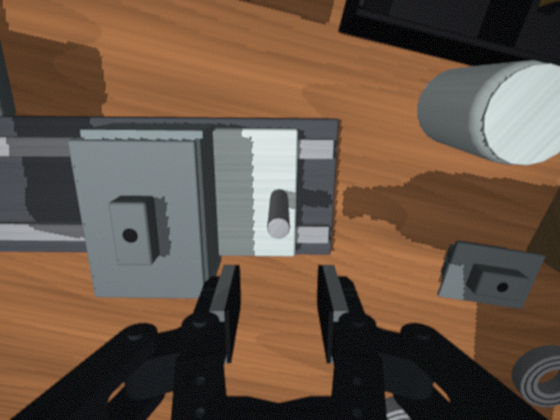

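Run:
```python
from goal import *
p=bot.capture('wrist'); X=onz(p,(279,229),.105); print(X); rel(X[0],X[1],.22)
```

```text
[ 0.65837793 -0.09257344  0.105     ]
t 12.15 pos [ 0.6666 -0.0917  0.1886] rot [-3.1363e+00  2.0000e-04  2.2420e-01] F [ 0.29 -0.79 -0.13] M [-0.02  0.03 -0.03] op 0.0343
tool xy units -0.102 -0.012 wz 0.0007 wy fix 0.0
```

Emit:
{"op": "send_rows", "data": {"plan": [[[-0.092,-0.01,0],[-0.0008,0,0.0007],-0.2],[[0,0,0.35],[0,0,0],-0.2],[[0,0,0.35],[0,0,0],-0.2],[[0,0,0],[0,0,0],-0.2]]}}

```text
time_s: 12.55
eef_pos: [0.658, -0.0923, 0.1354]
tcp_rot: [3.138, -0.004, 0.22]
force: [-0.1, -1.1, -0.8]
opening: 0.0344
```

Run:
```python
from goal import *
rel(.659,-.0922,.22)
p=cap('wrist','w13')
```

```text
t 12.55 pos [ 0.658  -0.0923  0.1354] rot [ 3.1381 -0.0044  0.2199] F [-0.12 -1.07 -0.77] M [-0.01  0.03 -0.03] op 0.0344
tool xy units 0.013 0.002 wz -0.0 wy fix -0.0007
```

View pics/w13.png

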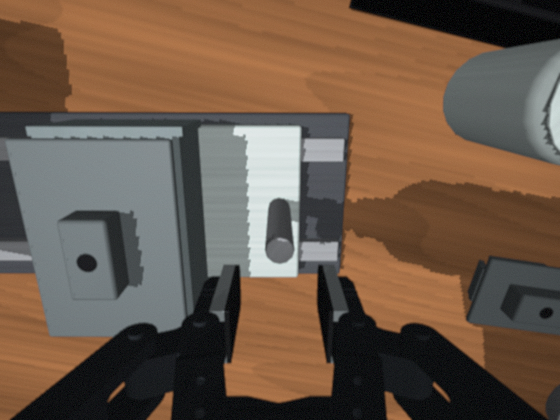

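Emit:
{"op": "send_rows", "data": {"plan": [[[0.01,0,0.3],[0.0005,-0.0006,0],-0.2],[[0,0,0.3],[0,0,0],-0.2],[[0,0,0.15],[0,0,0],-0.2],[[0,0,0],[0,0,0],-0.2]]}}

```text
time_s: 13.0
eef_pos: [0.6637, -0.0922, 0.0848]
tcp_rot: [3.137, -0.013, 0.219]
force: [-0.1, 0.5, -0.2]
opening: 0.0342
```

Run:
```python
from goal import *
rel(.659,-.0922,.22)
p=cap('wrist','w14')
```

```text
t 13.0 pos [ 0.6637 -0.0922  0.0848] rot [ 3.1365 -0.0129  0.2195] F [-0.13  0.49 -0.18] M [-0.    0.01 -0.02] op 0.0342
tool xy units -0.058 -0.012 wz -0.0001 wy fix -0.0021
```

View pics/w14.png

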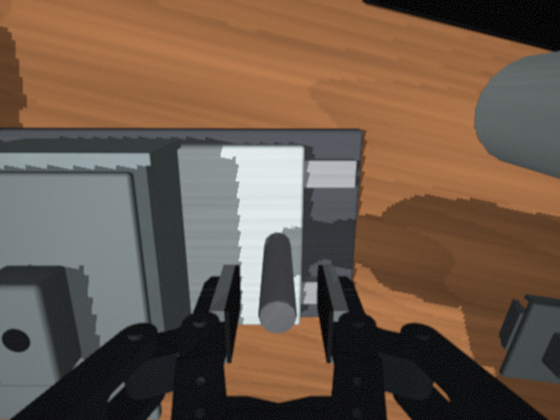

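Emit:
{"op": "send_rows", "data": {"plan": [[[-0.05,-0.01,0.08],[0.0008,-0.002,0],-0.2],[[-0.01,0,0.03],[0,0,0],-0.4],[[0,0,0],[0,0,0],-0.6],[[0,0,0],[0,0,0],-0.8],[[0,0,0],[0,0,0],-1],[[0,0,0],[0,0,0],-1],[[0,0,0],[0,0,0],-1]]}}

```text
time_s: 13.75
eef_pos: [0.661, -0.0924, 0.0803]
tcp_rot: [3.14, -0.005, 0.219]
force: [-0.5, 0.8, -2.3]
opening: 0.015
```

Run:
```python
from goal import *
rel(.659,-.0922,.22)
p=cap('wrist','w15'); q=bot.capture('scene')
cv2.imwrite('pics/s15z.png',cv2.resize(q['image'][200:320,200:360],None,fx=5,fy=5,interpolation=cv2.INTER_CUBIC))
```

```text
t 13.75 pos [ 0.661  -0.0924  0.0803] rot [ 3.14   -0.0051  0.2193] F [-0.51  0.79 -2.26] M [-0.01 -0.06  0.02] op 0.015
tool xy units -0.024 -0.008 wz -0.0001 wy fix -0.0008
```

View pics/w15.png

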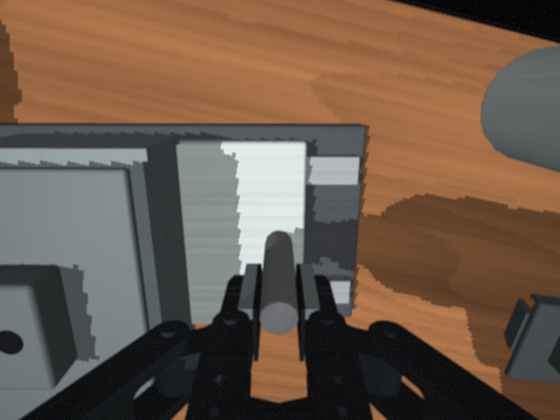

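View pics/s15z.png

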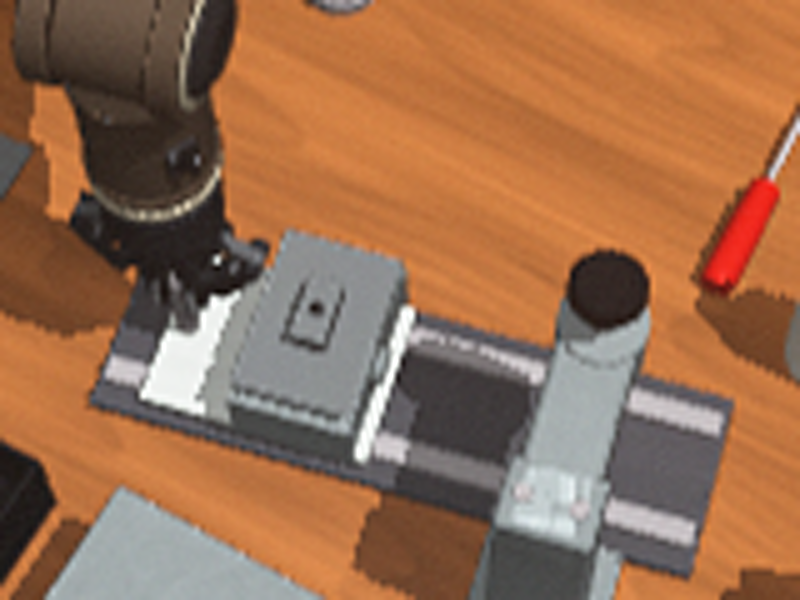

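Emit:
{"op": "send_rows", "data": {"plan": [[[0,-0.06,0],[0,0,0],-1],[[0,-0.12,0],[0,0,0],-1],[[0,-0.18,0],[0,0,0],-1],[[0,-0.18,0],[0,0,0],-1],[[0,-0.18,0],[0,0,0],-1],[[0,-0.12,0],[0,0,0],-1],[[0,-0.06,0],[0,0,0],-1],[[0,0,0],[0,0,0],-1]]}}

```text
time_s: 14.65
eef_pos: [0.6446, -0.0177, 0.0804]
tcp_rot: [3.137, -0.006, 0.219]
force: [1.1, -1.7, -2.3]
opening: 0.0151
```

Run:
```python
from goal import *
# rail direction from post start (.661,-.0924), yaw .219
s=rel(.661,-.0924,.219); y=.219; d=s['eef_pos'][:2]-[.661,-.0924]
print('along',d@[-np.sin(y),np.cos(y)],'lat',d@[np.cos(y),np.sin(y)])
```

```text
t 14.65 pos [ 0.6446 -0.0177  0.0804] rot [ 3.1369 -0.0063  0.2193] F [ 1.08 -1.7  -2.28] M [-0.24 -0.25  0.02] op 0.0151
tool xy units -0.003 0.956 wz 0.0 wy fix -0.001
along 0.07651705249226756 lat 0.0002393974735692551
```

Emit:
{"op": "send_rows", "data": {"plan": [[[0,-0.06,0],[0,0,0],-1],[[0,-0.14,0],[0,0,0],-1],[[0,-0.2,0],[0,0,0],-1],[[0,-0.2,0],[0,0,0],-1],[[0,-0.2,0],[0,0,0],-1],[[0,-0.16,0],[0,0,0],-1],[[0,-0.1,0],[0,0,0],-1],[[0,0,0],[0,0,0],-1],[[0,0,0],[0,0,0],-1]]}}

```text
time_s: 15.55
eef_pos: [0.6251, 0.071, 0.0803]
tcp_rot: [3.136, -0.007, 0.219]
force: [0.9, -2.2, -0.4]
opening: 0.0149
```

Run:
```python
from goal import *
s=rel(.661,-.0924,.219); y=.219; d=s['eef_pos'][:2]-[.661,-.0924]
print('along',d@[-np.sin(y),np.cos(y)],'lat',d@[np.cos(y),np.sin(y)])
q=bot.capture('scene');p=bot.capture('side');cap('wrist','w17')
cv2.imwrite('pics/s17z.png',cv2.resize(q['image'][220:320,240:360],None,fx=6,fy=6,interpolation=cv2.INTER_CUBIC))
cv2.imwrite('pics/d17z.png',cv2.resize(p['image'][160:270,130:260],None,fx=5,fy=5,interpolation=cv2.INTER_CUBIC))
```

```text
t 15.55 pos [0.6251 0.071  0.0803] rot [ 3.1357 -0.0068  0.2186] F [ 0.87 -2.22 -0.39] M [-0.44 -0.17  0.05] op 0.0149
tool xy units -0.004 2.091 wz -0.0001 wy fix -0.0011
along 0.16730189029811207 lat 0.0004274007030798637
```

View pics/s17z.png

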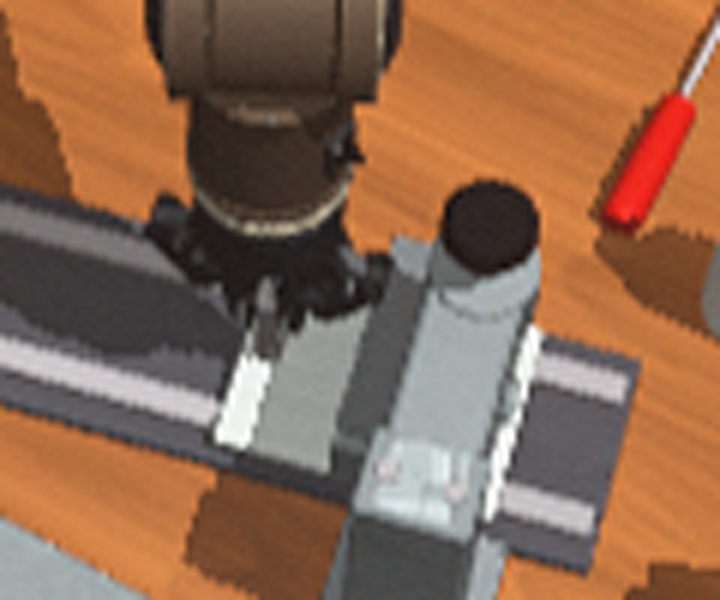

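View pics/d17z.png

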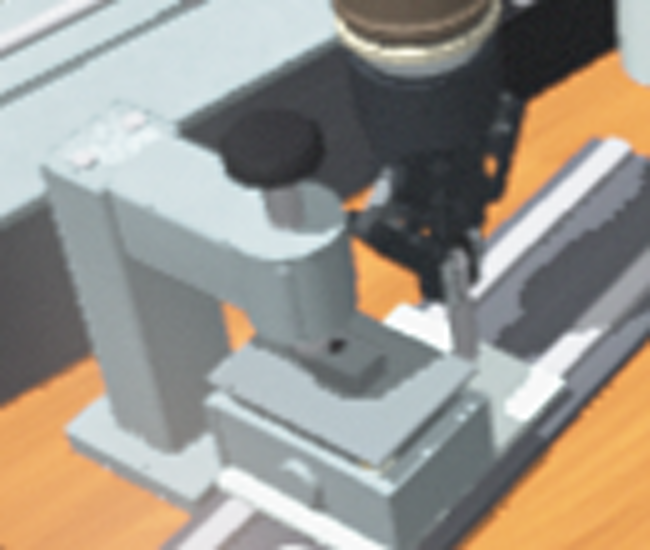

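View pics/w17.png

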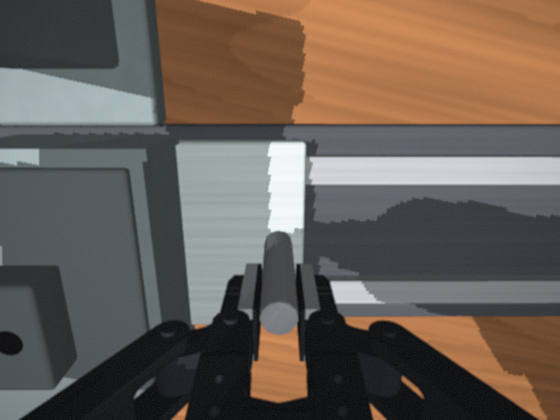

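```bash
cat > knob.py <<'E'
from goal import *
q=bot.capture('scene');p=bot.capture('side')
y=.219; ex=np.array([np.cos(y),np.sin(y)]);ey=np.array([-ex[1],ex[0]])
def blob(im,b,th=50):
    x0,y0,x1,y1=b; g=im[y0:y1,x0:x1].max(2); m=(g<th).astype(np.uint8)
    n,l,st,c=cv2.connectedComponentsWithStats(m); i=1+np.argmax(st[1:,4]); 
    return st[i,:4]+[x0,y0,0,0], c[i]+[x0,y0], (l==i), (x0,y0)
th=np.linspace(0,2*np.pi,60)
def model(cam,X,h,r2):
    pts=[]
    for r,z in((.024,.27),(r2,.27-h)):
        pts+= [proj(cam,[X[0]+r*np.cos(t),X[1]+r*np.sin(t),z]) for t in th]
    return cv2.convexHull(np.array(pts,np.float32))[:,0]
from scipy.optimize import least_squares
for n,cam,b in(('scene',q,(308,245,335,270)),('side',p,(168,175,200,205))):
    bb,c,m,o=blob(cam['image'],b); print(n,'bbox',bb,'cent',c,m.sum())
    ys,xs=np.nonzero(m); 
    for h in (.012,.018):
      def f(X):
        H=model(cam,X,h,.02); M=cv2.moments(H.reshape(-1,1,2)); return [M['m10']/M['m00']-c[0],M['m01']/M['m00']-c[1]]
      r=least_squares(f,[.6,.18]); H=model(cam,r.x,h,.02); print(' h',h,r.x.round(4),'area',cv2.contourArea(H).round(0),'bbox',H.min(0).round(1),H.max(0).round(1))
E
python3 knob.py
```

```text
scene bbox [314 251  15  15] cent [320.91111111 257.53333333] 180Traceback (most recent call last):
  File "knob.py", line 21, in <module>
    r=least_squares(f,[.6,.18]); H=model(cam,r.x,h,.02); print(' h',h,r.x.round(4),'area',cv2.contourArea(H).round(0),'bbox',H.min(0).round(1),H.max(0).round(1))
                                                                                          ^^^^^^^^^^^^^^^^^^^^^^^^
AttributeError: 'float' object has no attribute 'round'
```

```bash
sed -i "s/cv2.contourArea(H).round(0)/cv2.contourArea(H)/" knob.py
cat >> knob.py <<'E'
dot=onz(p,(130+337.5/5-.5+.0,160+346.5/5-.5),.118)[:2]; print('dot side',dot)
s=bot.sense(); print('dot from TCP (post grip)',s['eef_pos'][:2]+.0953*ey)
E
python3 knob.py
```

```text
scene bbox [314 251  15  15] cent [320.91061453 257.61452514] 179
 h 0.012 [0.6045 0.179 ] area 201.79132783343084 bbox [312.6 249.9] [329.3 265.5]
 h 0.018 [0.6034 0.1786] area 212.08746342128143 bbox [312.7 249.5] [329.3 266. ]
side bbox [188 187   6   8] cent [191.40909091 191.27272727] 22
 h 0.012 [0.5735 0.1743] area 269.7832995336503 bbox [180.6 183.3] [201.8 199.7]
 h 0.018 [0.5765 0.1725] area 305.88748446735553 bbox [180.4 182.4] [201.6 200.7]
dot side [0.59993714 0.16269783]
dot from TCP (post grip) [0.60434456 0.16413587]
```

```bash
sed -i "s/blob(cam\['image'\],b)/blob(cam['image'],b,70)/" knob.py; python3 knob.py
```

```text
scene bbox [313 250  17  16] cent [321.04123711 257.68556701] 194
 h 0.012 [0.6045 0.1794] area 201.83799344697036 bbox [312.7 250. ] [329.4 265.6]
 h 0.018 [0.6034 0.179 ] area 212.13252112967893 bbox [312.8 249.6] [329.5 266.1]
side bbox [174 182  22  15] cent [185.67713004 189.15246637] 223
 h 0.012 [0.5892 0.1788] area 265.92842293635476 bbox [174.9 181.2] [196.  197.5]
 h 0.018 [0.5923 0.1771] area 301.8952710975427 bbox [174.7 180.3] [195.8 198.5]
dot side [0.59993714 0.16269783]
dot from TCP (post grip) [0.60437002 0.16412783]
```

```bash
cat >> knob.py <<'E'
def lat(cam,A,B):  # B-A, constraint ex=0
    T=np.array(cam['camera_from_world']); o=(-T[:3,:3].T@T[:3,3])[:2]; v=(np.array(B)+A)/2-o; v/=np.hypot(*v); l=np.array([-v[1],v[0]])
    return ((np.array(B)-A)@l)/(ey@l)
d0=onz(q,(200+315.5/5-.5,200+308.5/5-.5),.118)[:2]; print('scene dot0',d0,'resid',lat(q,d0,[.604,.1792])-.1673, 'unconstr',(np.array([.604,.1792])-d0)@ey-.1673)
print('side resid',lat(p,dot,[.5905,.178]))
E
python3 knob.py | tail -2
python3 - <<'E'
import cv2
E
```

```text
scene dot0 [ 0.63935414 -0.00258449] resid 0.01647765014285335 unconstr 0.01782342039561094
side resid 0.011597586508629755
```

Emit:
{"op": "send_rows", "data": {"plan": [[[0,-0.06,0],[0,0,0],-1],[[0,-0.1,0],[0,0,0],-1],[[0,-0.03,0],[0,0,0],-1],[[0,0,0],[0,0,0],-1],[[0,0,0],[0,0,0],-1]]}}

```text
time_s: 16.6
eef_pos: [0.6224, 0.083, 0.0803]
tcp_rot: [3.132, -0.007, 0.215]
force: [0.2, -1.1, -0.1]
opening: 0.0149
```

```bash
cat > along.py <<'E'
from goal import *
s=rel(.661,-.0924,.219); y=.219; d=s['eef_pos'][:2]-[.661,-.0924]
print('along',d@[-np.sin(y),np.cos(y)],'lat',d@[np.cos(y),np.sin(y)])
E
python3 along.py
```

```text
t 16.6 pos [0.6224 0.083  0.0803] rot [ 3.1316 -0.0068  0.2152] F [ 0.2  -1.13 -0.11] M [-0.14 -0.09  0.05] op 0.0149
tool xy units 0.003 2.245 wz -0.0006 wy fix -0.0011
along 0.17956972394347084 lat 0.0004382469325897297
```

Emit:
{"op": "send_rows", "data": {"plan": [[[0,0,0],[0,0,0],-0.6],[[0,0,0],[0,0,0],-0.3],[[0,0,0],[0,0,0],-0.2],[[0,0,-0.3],[0,0,0],-0.2],[[0,0,-0.6],[0.001,-0.001,0],-0.2],[[0,0,-0.6],[0,0,0],-0.2],[[0,0,-0.6],[0,0,0],-0.2],[[-0.4,0,-0.6],[0,0,0],-0.2],[[-0.4,0,-0.6],[0,0,0],-0.2],[[-0.2,-0.5,0],[0,0,0],-1],[[0,-0.5,0],[0,0,0],-1],[[0,-0.2,0],[0,0,0],-1],[[0,0,0],[0,0,0],-1],[[0,0,0],[0,0,0],-1],[[0,0,0],[0,0,0],-1]]}}

```text
time_s: 18.1
eef_pos: [0.528, 0.1655, 0.3403]
tcp_rot: [3.142, -0.0, 0.216]
force: [-0.1, -0.1, -0.5]
opening: 0.0001
```

```bash
python3 along.py
python3 - <<'E'
from h import *
p=cap('wrist','w20')
E
```

```text
t 18.1 pos [0.528  0.1655 0.3403] rot [ 3.1415e+00 -2.0000e-04  2.1570e-01] F [-0.06 -0.1  -0.51] M [-0.02 -0.01  0.04] op 0.0001
tool xy units 0.934 3.505 wz -0.0005 wy fix -0.0
along 0.280629944185122 lat -0.07380472573472402
```

View pics/w20.png

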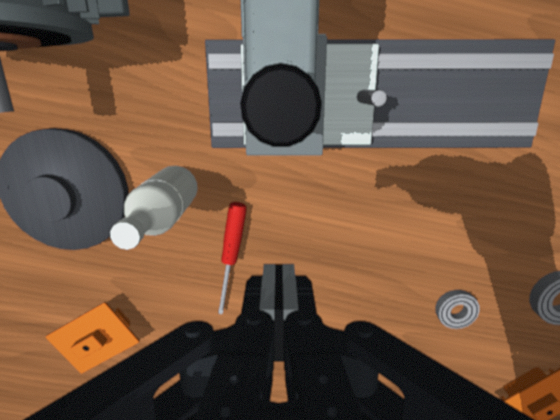

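```bash
cat > m20.py <<'E'
from goal import *
from scipy.optimize import least_squares
p=bot.capture('wrist'); im=p['image']
cv2.imwrite('pics/w20a.png',cv2.resize(im[20:170,195:395],None,fx=4,fy=4,interpolation=cv2.INTER_CUBIC))
cv2.imwrite('pics/w20b.png',cv2.resize(im[20:170,460:560],None,fx=4,fy=4,interpolation=cv2.INTER_CUBIC))
E
python3 m20.py
```

```text
(no output)
```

View pics/w20a.png

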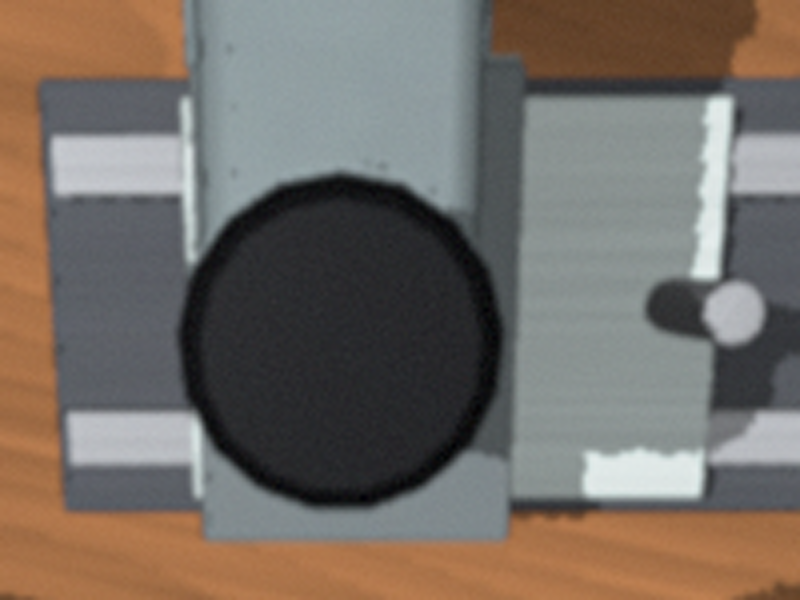

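View pics/w20b.png

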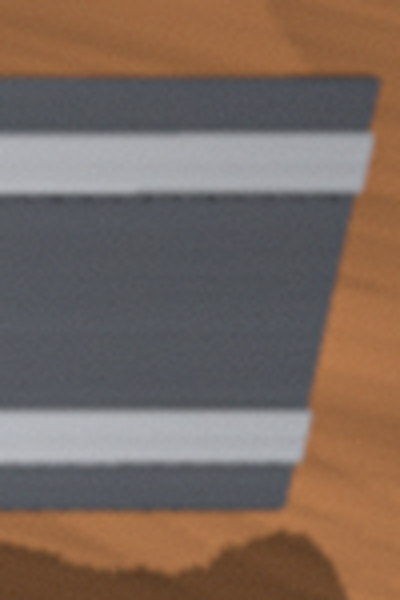

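```bash
cat > m20.py <<'E'
from goal import *
from scipy.optimize import least_squares
p=bot.capture('wrist'); A=lambda u,v:np.array((195+(u+.5)/4-.5,20+(v+.5)/4-.5)); B=lambda u,v:np.array((460+(u+.5)/4-.5,20+(v+.5)/4-.5))
rel(.6,.18,.22)
P=[(A(40,80),(65,90,20)),(A(66,510),(-65,90,20)),(B(378,77),(65,-330,20)),(B(285,510),(-65,-330,20))]
K_=A(341.5,340); PO=A(734,313); C1,C2=A(203,540),A(508,540)
def w(q,l): 
    l=np.array(l)/1000; c,s=np.cos(q[2]),np.sin(q[2]); return [q[0]+c*l[0]-s*l[1],q[1]+s*l[0]+c*l[1],l[2]]
r=least_squares(lambda q:np.concatenate([proj(p,w(q,l))-u for u,l in P]),[.6,.18,.22]); print('bed fit',r.x.round(4),r.fun.round(1))
q=r.x; ex=np.array([np.cos(q[2]),np.sin(q[2])]);ey=np.array([-ex[1],ex[0]])
loc=lambda X:(np.array([(X[:2]-q[:2])@ex,(X[:2]-q[:2])@ey])*1000).round(1)
k=onz(p,K_,.27); print('knob',k.round(4),'local',loc(k))
po=onz(p,PO,.105); print('post',po.round(4),loc(po))
c1,c2=onz(p,C1,.1),onz(p,C2,.1); print('plate near corners',loc(c1),loc(c2),'mid',(loc(c1)+loc(c2))/2)
for l in ((65,90,20),(-65,90,20),(65,-330,20),(-65,-330,20)): pass
for u,l in P: print(l,onz(p,u,.02)[:2].round(4))
E
python3 m20.py
```

```text
t 18.25 pos [0.5282 0.1651 0.3401] rot [ 3.1415 -0.      0.2146] F [ 0.76 -0.53  0.13] M [ 0.    0.01 -0.03] op 0.0002
tool xy units 0.917 0.01 wz -0.0009 wy fix -0.0
bed fit [0.5978 0.182  0.215 ] [-3.9 -1.2 -3.4  2.2  4.7 -0.4  2.6  2.2]
knob [0.6    0.1807 0.27  ] local [ 1.9 -1.8]
post [0.6202 0.0832 0.105 ] [   0.8 -101.3]
plate near corners [-57.4  34.4] [-57.4 -47.3] mid [-57.4   -6.45]
(65, 90, 20) [0.6418 0.2791]
(-65, 90, 20) [0.5189 0.2522]
(65, -330, 20) [ 0.7302 -0.1213]
(-65, -330, 20) [ 0.6066 -0.1498]
```

```bash
python3 -c "
from goal import *
rel(.6222,.0832,.218)"
```

```text
t 18.25 pos [0.5282 0.1651 0.3401] rot [ 3.1415 -0.      0.2146] F [ 0.76 -0.53  0.13] M [ 0.    0.01 -0.03] op 0.0002
tool xy units 0.93 1.251 wz -0.0005 wy fix -0.0
```

Emit:
{"op": "send_rows", "data": {"plan": [[[0,0.42,0],[0,0,0],-0.2],[[0,0.42,0],[0,0,0],-0.2],[[0.3,0.4,0],[0,0,0],-0.2],[[0.3,0,0.3],[0,0,0],-0.2],[[0.3,0,0.5],[0,0,0],-0.2],[[0,0,0.5],[0,0,0],-0.2],[[0,0,0.5],[0,0,0],-0.2],[[0,0,0.3],[0,0,0],-0.2],[[0,0,0],[0,0,0],-0.2],[[0,0,0],[0,0,0],-0.2]]}}

```text
time_s: 19.25
eef_pos: [0.6264, 0.0696, 0.1645]
tcp_rot: [3.139, 0.001, 0.201]
force: [-0.1, 0.7, 1.1]
opening: 0.034
```

```bash
python3 -c "
from goal import *
rel(.6222,.0832,.218); cap('wrist','w21')"
```

```text
t 19.25 pos [0.6264 0.0696 0.1645] rot [3.1394e+00 7.0000e-04 2.0070e-01] F [-0.1   0.68  1.06] M [ 0.02 -0.03  0.01] op 0.034
tool xy units -0.018 -0.177 wz -0.0028 wy fix 0.0001
```

View pics/w21.png

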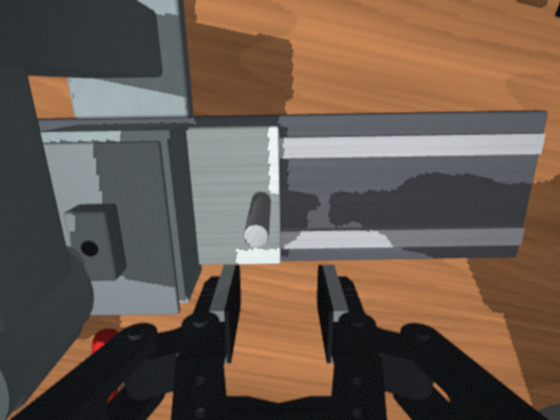

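Emit:
{"op": "send_rows", "data": {"plan": [[[-0.018,-0.175,0],[0,0,-0.0028],-0.2],[[0,0,0.3],[0,0,0],-0.2],[[0,0,0.3],[0,0,0],-0.2],[[-0.03,0,0.2],[0,0,0],-0.2],[[0,0,0.1],[0,0,0],-0.2],[[0,0,0],[0,0,0],-0.2]]}}

```text
time_s: 19.9
eef_pos: [0.6253, 0.0889, 0.1023]
tcp_rot: [3.139, -0.018, 0.224]
force: [0.9, -3.8, -1.6]
opening: 0.0343
```

```bash
python3 -c "
from goal import *
rel(.6222,.0832,.218); cap('wrist','w22')"
```

```text
t 19.9 pos [0.6253 0.0889 0.1023] rot [ 3.1387 -0.0177  0.224 ] F [ 0.94 -3.78 -1.61] M [-0.6  -0.1   0.07] op 0.0343
tool xy units -0.054 0.061 wz 0.001 wy fix -0.0028
```

View pics/w22.png

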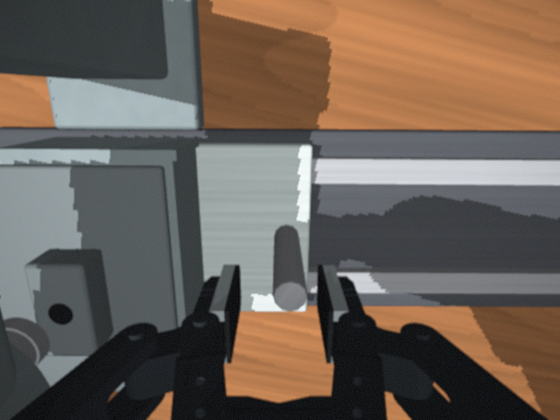

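Emit:
{"op": "send_rows", "data": {"plan": [[[-0.05,0.06,0],[0,-0.0025,0.001],-0.2],[[0,0,0],[0,0,0],-0.2],[[0,0,0],[0,0,0],-0.2]]}}

```text
time_s: 20.25
eef_pos: [0.6243, 0.0844, 0.1064]
tcp_rot: [3.139, -0.006, 0.217]
force: [-0.8, 0.6, -0.2]
opening: 0.0342
```

```bash
python3 -c "
from goal import *
rel(.6222,.0832,.218); cap('wrist','w23'); q=bot.capture('side')
cv2.imwrite('pics/d23z.png',cv2.resize(q['image'][140:270,130:280],None,fx=5,fy=5,interpolation=cv2.INTER_CUBIC))"
```

```text
t 20.25 pos [0.6243 0.0844 0.1064] rot [ 3.1392 -0.0063  0.2173] F [-0.79  0.62 -0.2 ] M [ 0.03 -0.01 -0.05] op 0.0342
tool xy units -0.029 0.008 wz -0.0001 wy fix -0.001
```

View pics/d23z.png

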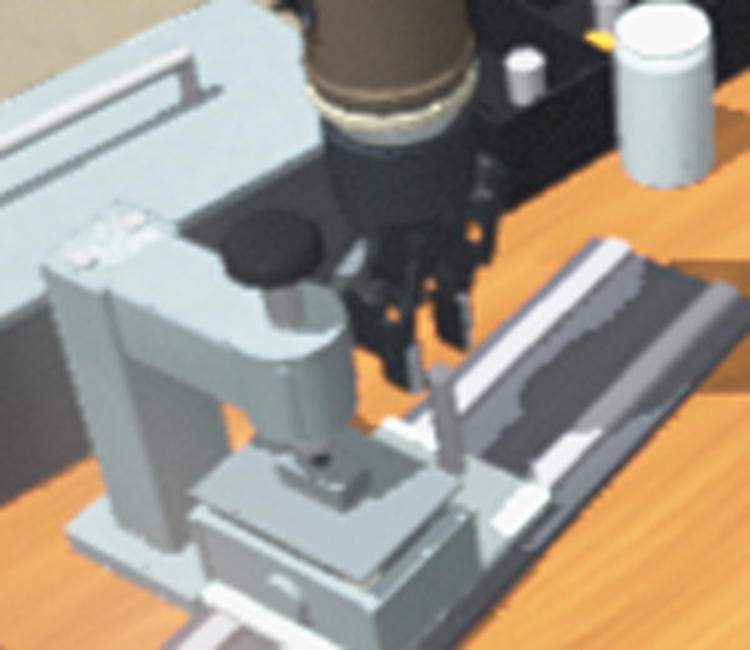

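View pics/w23.png

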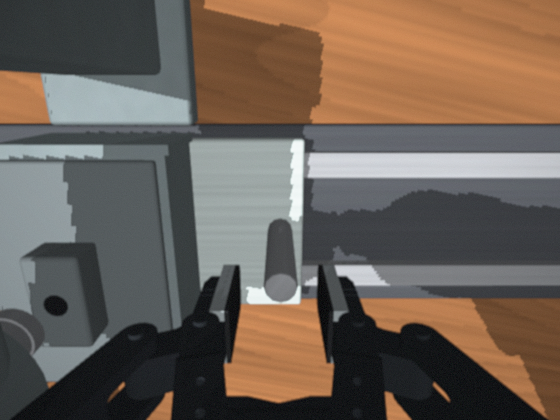

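Run:
```python
from goal import *
q=bot.capture('side'); p=bot.capture('wrist')
cv2.imwrite('pics/d24z.png',cv2.resize(q['image'][205:250,170:230],None,fx=13,fy=13,interpolation=cv2.INTER_CUBIC))
cv2.imwrite('pics/w24z.png',cv2.resize(p['image'][220:400,0:160],None,fx=3.3,fy=3.3,interpolation=cv2.INTER_CUBIC))
```

```text
(no output)
```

View pics/d24z.png

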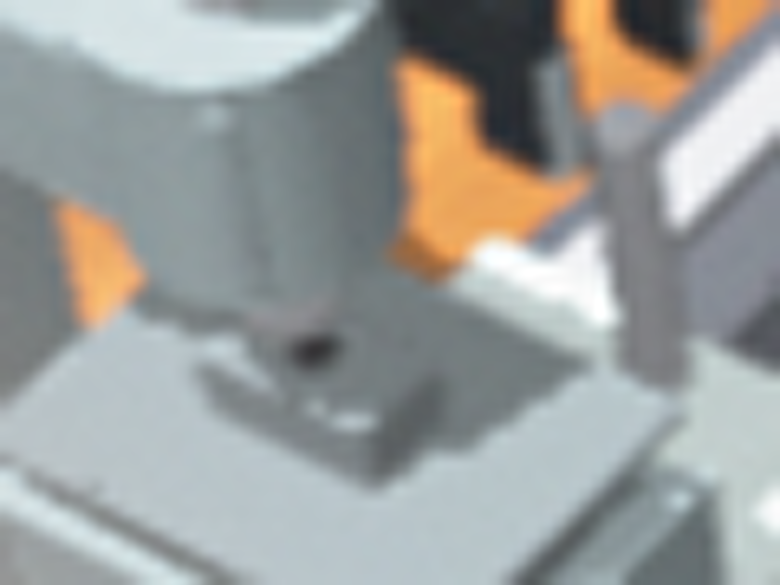

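View pics/w24z.png

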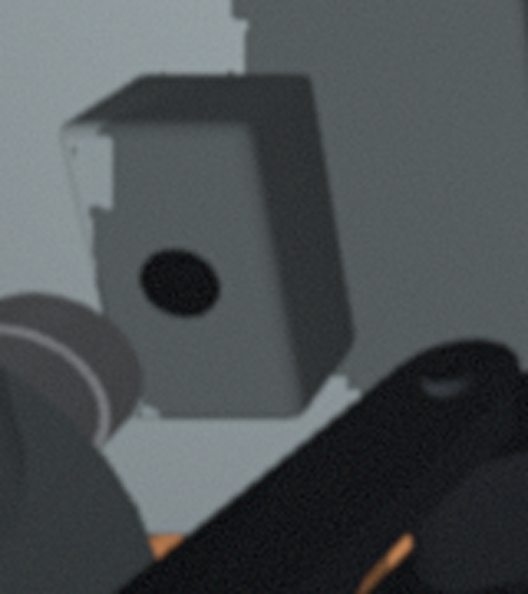

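Run:
```python
from goal import *
q=bot.capture('side'); p=bot.capture('wrist'); y=.218
ex=np.array([np.cos(y),np.sin(y)]);ey=np.array([-ex[1],ex[0]])
d=onz(p,(54.5,305.5),.118)[:2]; t=onz(p,(42.5,333),.135)[:2]; print('wrist dot',d,'rim pt',t,'rim-dot ex,ey',(t-d)@ex,(t-d)@ey)
d=onz(q,(194.2,231.5),.118)[:2]; print('side dot',d)
for c in ((.6,.1807),(.6,.179),(.598,.178)):
  print(c,'tip proj side',proj(q,[*c,.135]),'knob',proj(q,[*c,.27]))
# for offset o: where would dot be if cover is at ram + o*ey
for o in (0,-.004,-.008): print(o,proj(q,[.6+ey[0]*o,.1807+ey[1]*o,.118])-proj(q,[.6,.1807,.135]))
print([proj(q,[.6+.01*np.cos(a),.1807+.01*np.sin(a),.135]).round(1).tolist() for a in np.linspace(0,2*np.pi,9)[:-1]])
```

```text
wrist dot [0.59920084 0.17624332] rim pt [0.59961483 0.17090498] rim-dot ex,ey -0.0007503653395653235 -0.005301525357106004
side dot [0.59730783 0.17366543]
(0.6, 0.1807) tip proj side [190.38142805 227.6427535 ] knob [181.99262112 186.07924967]
(0.6, 0.179) tip proj side [190.92502077 227.30031084] knob [182.59310521 185.74178161]
(0.598, 0.178) tip proj side [191.72586147 227.49039854] knob [183.46227391 185.92546899]
0 [0.95790579 4.74607668]
-0.004 [1.98440848 3.79072208]
-0.008 [3.0063293  2.83963179]
[[188.0, 225.7], [186.4, 227.7], [187.2, 229.7], [189.8, 230.5], [192.8, 229.6], [194.3, 227.6], [193.6, 225.6], [190.9, 224.9]]
```

Emit:
{"op": "send_rows", "data": {"plan": [[[-0.025,0.015,0.15],[0,-0.001,0],-0.2],[[-0.02,0,0.15],[0,-0.001,0],-0.2],[[0,0,0],[0,0,0],-0.5],[[0,0,0],[0,0,0],-0.8],[[0,0,0],[0,0,0],-1],[[0,0,0],[0,0,0],-1],[[0,0,0],[0,0,0],-1],[[0,0,0],[0,0,0],-1]]}}

```text
time_s: 21.35
eef_pos: [0.6199, 0.082, 0.0791]
tcp_rot: [3.139, 0.01, 0.218]
force: [0.1, -0.1, 1.1]
opening: 0.0154
```

```bash
python3 along.py
```

```text
t 21.35 pos [0.6199 0.082  0.0791] rot [3.139  0.01   0.2176] F [ 0.1  -0.12  1.06] M [-0.04  0.09  0.01] op 0.0154
tool xy units 0.031 2.239 wz -0.0002 wy fix 0.0016
along 0.17911891155637857 lat -0.0021965330284586543
```

Emit:
{"op": "send_rows", "data": {"plan": [[[0,-0.04,0],[0,0,0],-1],[[0,-0.03,0],[0,0,0],-1],[[0,0,0],[0,0,0],-1],[[0,0,0],[0,0,0],-1]]}}

```text
time_s: 21.75
eef_pos: [0.619, 0.0862, 0.079]
tcp_rot: [3.137, 0.01, 0.216]
force: [0.3, -2.7, 1.5]
opening: 0.0152
```

```bash
python3 along.py
```

```text
t 21.75 pos [0.619  0.0862 0.079 ] rot [3.1371 0.01   0.2164] F [ 0.32 -2.68  1.49] M [-0.27 -0.   -0.02] op 0.0152
tool xy units 0.033 2.294 wz -0.0004 wy fix 0.0016
along 0.1835004065277954 lat -0.0021983541398147236
```

Emit:
{"op": "send_rows", "data": {"plan": [[[0,0,0],[0,0,0],-0.6],[[0,0,0],[0,0,0],-0.35],[[0,0,0],[0,0,0],-0.3],[[0,0,-0.3],[0,0,0],-0.3],[[0,0,-0.6],[0.0008,0.0016,0],-0.3],[[0,0,-0.6],[0,0,0],-0.3],[[0,0,-0.6],[0,0,0],-0.3],[[0,0,-0.6],[0,0,0],-0.3],[[-0.4,0,-0.3],[0,0,0],-0.6],[[-0.4,-0.4,0],[0,0,0],-1],[[-0.2,-0.5,0],[0,0,0],-1],[[0,-0.2,0],[0,0,0],-1],[[0,0,0],[0,0,0],-1],[[0,0,0],[0,0,0],-1]]}}

```text
time_s: 23.15
eef_pos: [0.5185, 0.1594, 0.3297]
tcp_rot: [-3.137, -0.002, 0.219]
force: [0.8, 0.4, -0.4]
opening: 0.0
```

```bash
python3 along.py
python3 - <<'E'
from h import *
p=cap('wrist','w25');print(p['shot'])
cv2.imwrite('pics/w25a.png',cv2.resize(p['image'][0:170,195:395],None,fx=4,fy=3.5,interpolation=cv2.INTER_CUBIC))
E
```

```text
t 23.15 pos [0.5185 0.1594 0.3297] rot [-3.137e+00 -2.300e-03  2.194e-01] F [ 0.78  0.39 -0.39] M [-0.07 -0.03  0.03] op 0.0
tool xy units 1.053 3.46 wz 0.0001 wy fix -0.0004
along 0.2767641813516391 lat -0.08437482906294867
57
```

View pics/w25.png

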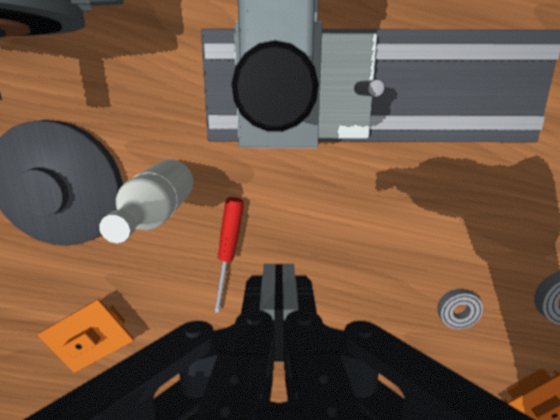

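Run:
```python
from goal import *
p=bot.capture('wrist'); y=.218
ex=np.array([np.cos(y),np.sin(y)]);ey=np.array([-ex[1],ex[0]])
k=onz(p,(275.3,86),.27)[:2]; po=onz(p,(376,87.5),.105)[:2]
a,b=onz(p,(238.5,147),.1)[:2],onz(p,(317.5,147),.1)[:2]
print('knob',k,'post-knob',(po-k)@ex,(po-k)@ey,'plate mid-knob',((a+b)/2-k)@ex,((a+b)/2-k)@ey,np.hypot(*(a-b)))
rel(k[0],k[1],.219)
```

```text
knob [0.59971385 0.18026167] post-knob -0.0006960615653795677 -0.0955141830063068 plate mid-knob -0.059157177703323946 -0.0005976635381364225 0.08174598927929437
t 23.25 pos [0.5189 0.1588 0.3293] rot [-3.1368e+00 -1.6000e-03  2.1790e-01] F [0.04 0.26 0.61] M [ 0.   -0.04  0.07] op -0.0002
tool xy units 1.045 -0.044 wz -0.0002 wy fix -0.0003
```

View pics/w25a.png

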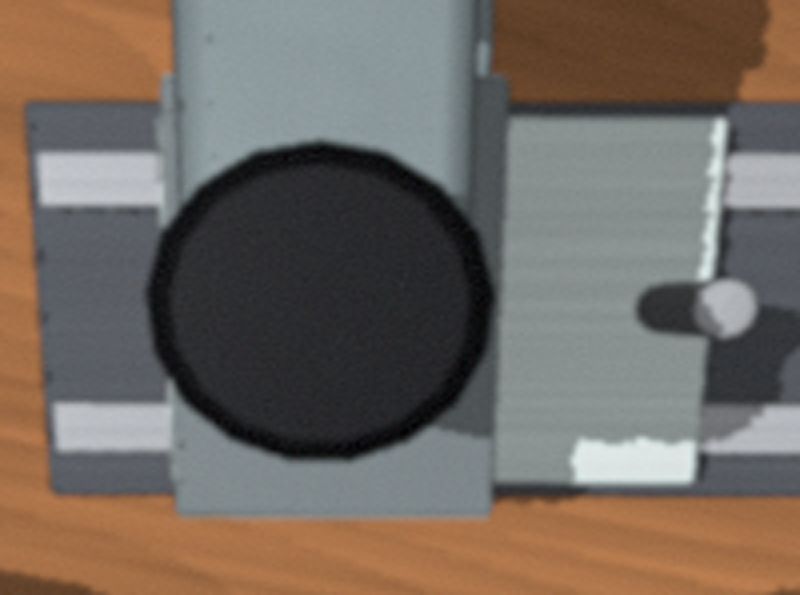

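Emit:
{"op": "send_rows", "data": {"plan": [[[0.35,-0.015,0],[0,0,0],-1],[[0.35,-0.015,0],[0,0,0],-1],[[0.345,-0.015,0],[0,0,0],-1],[[0,0,0.3],[0,0,0],-1],[[0,0,0],[0,0,0],-1],[[0,0,0],[0,0,0],-1]]}}

```text
time_s: 23.85
eef_pos: [0.607, 0.172, 0.3018]
tcp_rot: [-3.139, 0.002, 0.206]
force: [-0.3, 0.4, 1.2]
opening: 0.0001
```

```bash
python3 -c "
from goal import *
rel(.5999,.1804,.218); cap('wrist','w26')"
```

```text
t 23.85 pos [0.607  0.172  0.3018] rot [-3.1394e+00  2.5000e-03  2.0560e-01] F [-0.32  0.41  1.24] M [-0.    0.01  0.01] op 0.0001
tool xy units -0.065 -0.121 wz -0.002 wy fix 0.0004
```

View pics/w26.png

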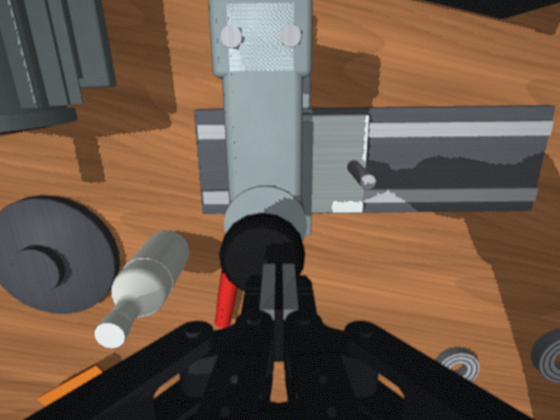

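Fingers are above the knob, slightly off; I correct that and descend in steps.

Emit:
{"op": "send_rows", "data": {"plan": [[[-0.065,-0.12,0],[0,0,-0.002],-1],[[0,0,0.2],[0,0,0],-1],[[0,0,0],[0,0,0],-1]]}}

```text
time_s: 24.2
eef_pos: [0.5986, 0.1807, 0.2881]
tcp_rot: [-3.14, 0.0, 0.219]
force: [0.2, 0.1, -0.5]
opening: -0.0001
```

```bash
python3 -c "
from goal import *
rel(.5999,.1804,.218)"
```

```text
t 24.2 pos [0.5986 0.1807 0.2881] rot [-3.1398e+00  3.0000e-04  2.1890e-01] F [ 0.25  0.12 -0.46] M [-0.07  0.03 -0.01] op -0.0001
tool xy units 0.015 0.007 wz 0.0001 wy fix 0.0
```

Emit:
{"op": "send_rows", "data": {"plan": [[[0.015,0,0.1],[0,0,0],-1],[[0,0,0.1],[0,0,0],-1],[[0,0,0.1],[0,0,0],-1],[[0,0,0.1],[0,0,0],-1],[[0,0,0],[0,0,0],-1]]}}

```text
time_s: 24.7
eef_pos: [0.5999, 0.1826, 0.2578]
tcp_rot: [-3.14, -0.005, 0.221]
force: [-0.2, -0.4, 3.0]
opening: -0.0002
```

```bash
python3 -c "
from goal import *
rel(.5999,.1804,.218); cap('wrist','w27'); q=bot.capture('side')
cv2.imwrite('pics/d27z.png',cv2.resize(q['image'][140:270,130:280],None,fx=5,fy=5,interpolation=cv2.INTER_CUBIC))"
```

```text
t 24.7 pos [0.5999 0.1826 0.2578] rot [-3.1396 -0.0049  0.2207] F [-0.23 -0.41  2.98] M [-0.09  0.24  0.  ] op -0.0002
tool xy units -0.006 0.027 wz 0.0004 wy fix -0.0008
```

View pics/d27z.png

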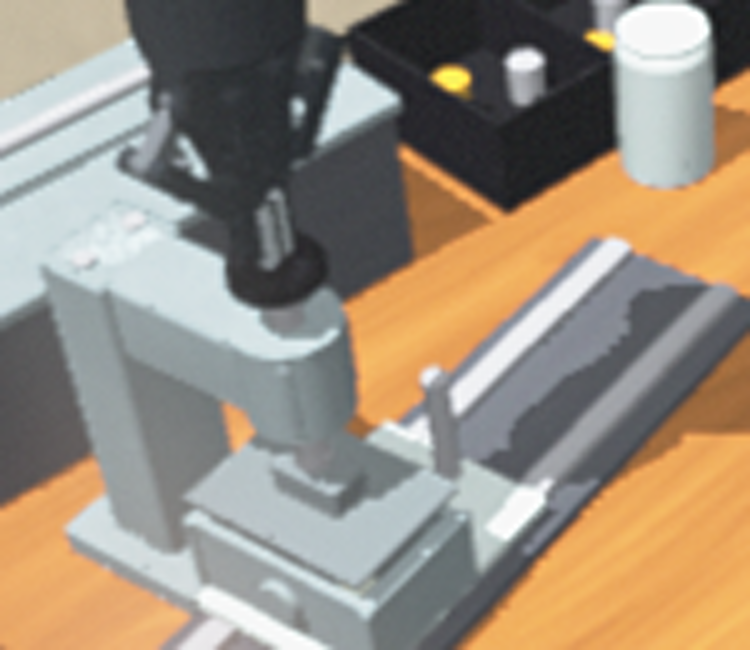

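Emit:
{"op": "send_rows", "data": {"plan": [[[0,0.02,0.1],[0,-0.0008,0],-1],[[0,0,0.08],[0,0,0],-1],[[0,0,0.08],[0,0,0],-1],[[0,0,0.08],[0,0,0],-1]]}}

```text
time_s: 25.2
eef_pos: [0.601, 0.1824, 0.2377]
tcp_rot: [-3.14, -0.005, 0.221]
force: [-18.8, -9.9, 57.1]
opening: -0.0
```

```bash
python3 -c "
from goal import *
rel(.5999,.1804,.218); q=bot.capture('side')
cv2.imwrite('pics/d28z.png',cv2.resize(q['image'][140:270,130:280],None,fx=5,fy=5,interpolation=cv2.INTER_CUBIC))"
```

```text
t 25.2 pos [0.601  0.1824 0.2377] rot [-3.1397 -0.005   0.2205] F [-18.78  -9.91  57.13] M [-2.1   4.21 -0.01] op -0.0
tool xy units -0.019 0.021 wz 0.0004 wy fix -0.0008
```

View pics/d28z.png

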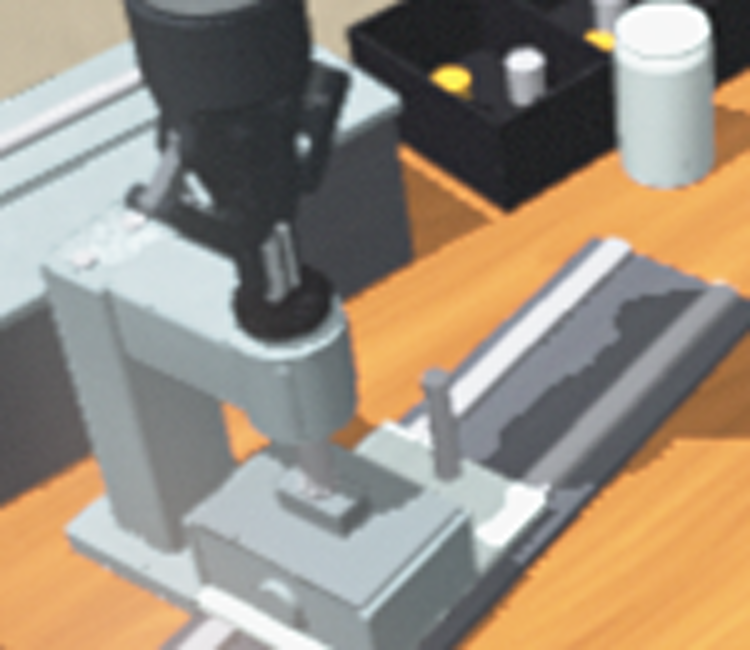

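Emit:
{"op": "send_rows", "data": {"plan": [[[0,0,-0.05],[0,0,0],-1],[[0,0,-0.15],[0,0,0],-1],[[0,0,-0.2],[0,0,0],-1],[[0,0,-0.3],[0,0,0],-1],[[0,0,-0.5],[0,0,0],-1],[[-0.5,0,-0.3],[0,0,0],-1],[[-0.6,0,0],[0,0,0],-1],[[0,0,0],[0,0,0],-1],[[0,0,0],[0,0,0],-1]]}}

```text
time_s: 26.15
eef_pos: [0.5124, 0.1614, 0.3628]
tcp_rot: [-3.14, -0.004, 0.22]
force: [0.2, -0.1, 0.7]
opening: -0.0
```

```bash
python3 -c "
from goal import *
rel(.5999,.1804,.218); q=bot.capture('side'); p=cap('wrist','w30'); c=bot.capture('scene')
cv2.imwrite('pics/d30z.png',cv2.resize(q['image'][160:270,150:260],None,fx=5.4,fy=5.4,interpolation=cv2.INTER_CUBIC)); cv2.imwrite('pics/s30z.png',cv2.resize(c['image'][180:330,180:380],None,fx=4,fy=4,interpolation=cv2.INTER_CUBIC))"
```

```text
t 26.15 pos [0.5124 0.1614 0.3628] rot [-3.1402 -0.0038  0.2199] F [ 0.17 -0.07  0.7 ] M [-0.03  0.01  0.04] op -0.0
tool xy units 1.119 0.007 wz 0.0003 wy fix -0.0006
```

View pics/d30z.png

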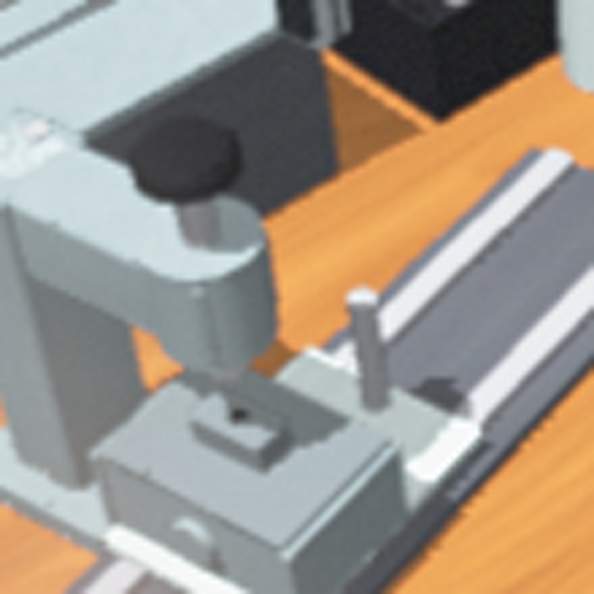

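View pics/w30.png

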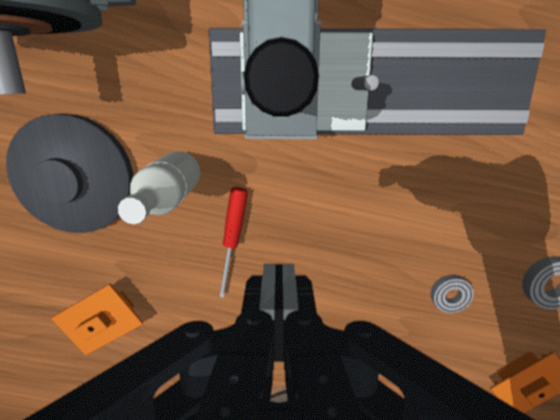

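View pics/s30z.png

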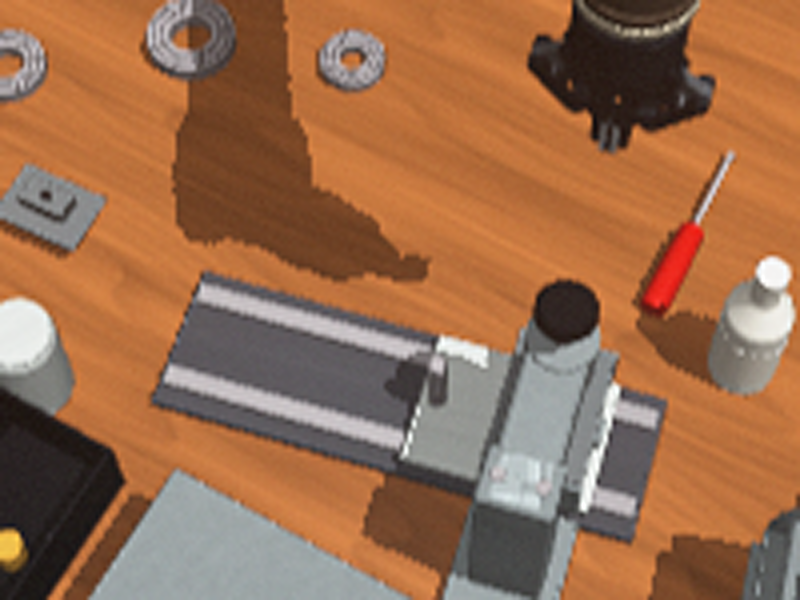

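Run:
```python
from goal import *
q=bot.capture('side'); p=bot.capture('wrist'); y=.218
ex=np.array([np.cos(y),np.sin(y)]);ey=np.array([-ex[1],ex[0]])
D=lambda u,v:(150+(u+.5)/5.4-.5,160+(v+.5)/5.4-.5)
dot=D(239,413); print('dot px',dot)
for z in (.103,.118): print('dot on z',z,onz(q,dot,z)[:2])
c=np.array([.5975,.1755]) if 0 else onz(q,dot,.103)[:2]
for n,(a,b),uv in(('+x+y',(58,41),(93,457)),('-x+y',(-58,41),(280,556)),('-x-y',(-58,-41),(402,440)),('+x-y',(58,-41),(185,375))):
    X=c+ex*a/1000+ey*b/1000; print(n,'seen',np.round(D(*uv),1),'z.085',proj(q,[*X,.085]).round(1),'z.095',proj(q,[*X,.095]).round(1))
k=onz(p,(281,77),.27)[:2]; po=onz(p,(372,82.5),.105)[:2]; a,b=onz(p,(246,137),.085)[:2],onz(p,(316.5,137),.085)[:2]
print('knob',k,'post-knob',(po-k)@ex,(po-k)@ey,'plate mid-knob',((a+b)/2-k)@ey,np.hypot(*(a-b)))
```

```text
dot px (193.85185185185185, 236.07407407407408)
dot on z 0.103 [0.59809447 0.17675575]
dot on z 0.118 [0.5849539 0.1841667]
+x+y seen [166.8 244.2] z.085 [167.4 242.1] z.095 [166.7 239.5]
-x+y seen [201.4 262.6] z.085 [202.1 260.1] z.095 [201.5 257.5]
-x-y seen [224.  241.1] z.085 [222.2 239.7] z.095 [221.8 237. ]
+x-y seen [183.9 229. ] z.085 [188.2 223.3] z.095 [187.6 220.6]
knob [0.60011454 0.18114332] post-knob -0.0009666261683895901 -0.09622563134842328 plate mid-knob -0.0014342799212445632 0.08142833311522085
```

```bash
python3 -c "
from h import *
print(bot.job_done()); s=bot.sense(); print(s['time_s'],s['force'])"
```

```text
the job is handed in; nothing more can be done
None
the job is handed in; nothing more can be done
```

The large cover is clipped into the box and standing under the ram. I handed the job in at about 26 s of the 64 s allowed; no verdict was reported.

**What I did:**
- I gripped the cover by its rib and laid it square in the mouth of the box, with the carriage about 0.18 m from the ram.
- I gripped the post and slid the carriage in two goes. A wrist view after the first showed the mark about 4.5 mm short, so I moved it about 4 mm further.
- I pressed the knob down with shut fingers about 32 mm, then let the ram spring up and withdrew.

**Last checks:**
- **Flush:** the side view shows no gap at the rim. The three plate corners I could see sit 1.4 to 2.5 px lower in the picture than the flush position predicts, about the same at both ends, so the plate looks level. The fourth corner was hidden by the head.
- **Tabs:** I could not see them. I judge them snapped in from the flush plate and the hard stop.
- **Mark:** before the press, the wrist camera put the mark about 0.5 mm from the ram's axis. Afterwards it gave about 1.3 mm from the post and plate edges; the limit is 8 mm.
- **Ram and arm:** the ram looked fully up and the arm touched nothing.
- **Other things:** the smaller cover and the loose things that show in the last pictures looked unmoved by eye; I did not measure them.

**What disagreed or went less well:**
- The side camera's early estimate of how far the carriage still had to go was about 5 mm shorter than the scene camera's. The closer wrist view agreed with the scene camera, so I followed that.
- The press peaked at about 57 N through the fingers at the stop. That is more than needed, but below the 120 N wrist limit.
- The force reading reached about 4 N for a moment while I was lowering the gripper to the post again, probably from brushing the press head. Moving back cleared it.

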